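# Draw down a boiler cover crosswise with a T-handle socket wrench

### The job

The cover of the espresso machine's boiler is back on with its four nuts finger-tight. Take the larger T-handle socket wrench from its stand and tighten the nuts clockwise in cross order (always going to the opposite nut before a neighbour), in two rounds: about a twelfth of a turn each in the first round, then each until you feel it come up solid and no further. Then stand the wrench back upright in its hole, with everything else left as it was.

Things in the scene. Friction and masses are not known exactly. Their poses are not given: they have to be found in the camera images.
- boiler: Espresso machine's boiler standing on a rubber mat, too heavy to shift: copper drum 140 mm across, brass side fittings reaching 100 mm out, steel cover 158 mm across on top. Origin: centre of the underside, z up. Four studs with nuts on a circle of 60 mm radius, at 45 (a), -45 (b), -135 (c) and 135 (d) degrees from its x axis: a is across from c, b from d.
- cover_mid (a point): Middle of the cover's top face, 116 mm above the worktop; axes of the boiler. A hex boss with two terminals rises here to 145 mm above the worktop, within 20 mm of the axis; a thin pocket 26 mm out in x rises to 134 mm.
- wrench: The larger of the two T-handle socket wrenches, 0.3 to 0.5 kg. Origin: centre of the socket's open lower mouth; z up the shaft, x along the T-grip. T-grip 52 mm long (x; flat ends; grip end to end, hard), 24 mm thick (y), 42 to 70 mm above the mouth, balanced about its middle. Square socket 28.5 mm wide; square bore 20.5 mm wide (mouth chamfered to 26 mm), 22 mm deep, sides facing x and y.
- wrench_grip (a point): Centre of the wrench's T-grip, on the shaft's axis, 56 mm above the socket's mouth.
- stand: Wooden bench stand, 80 mm (x) by 170 mm (y) by 40 mm tall, with two blind holes; it does not shift. Origin: centre of the underside.
- stand_hole (a point): Centre of the floor of the stand's larger hole, 38 mm to +y of the stand's middle: round, 44 mm wide, 28 mm deep, floor 12 mm above the worktop. The large wrench stands upright in it on its socket. Axes of the stand.
- small_wrench: The smaller T-handle wrench in the stand's other hole, 58 mm tall with a 40 mm T-grip, 83 mm from the large one; not for this job. Origin: centre of its lower end.
- bowl: Yellow bowl, 110 mm across, 50 mm tall, on the worktop. Origin: centre of the underside.
- cup: White mug, 72 mm across, 60 mm tall, on the worktop. Origin: centre of the underside.
- nut_a_top (a point): Centre of the top of square nut a (+x +y side of the boiler), 133 mm above the worktop; its stud ends 4 mm higher. Nut 19 mm wide, 15 mm tall, top chamfered, right-hand thread, 1.75 mm a turn. The point turns with the nut: x and y look out of its flats. The socket has about 5 degrees of slack either way on it and winds up by about as much under load.
- washer_a_top (a point): Centre of the top of the 25 mm washer under nut a, 118 mm above the worktop; the socket's mouth rests on it when fully on. The nut draws it and the cover's edge down. Nut: 0.4 to 0.6 N m to turn (0.3 or less when paused), solid after 0.8 to 1.0 rad in all (unlike for each); then about 1 N m per 0.07 rad: 0.8 to 1.2 N m is tight, above 1.6 N m overtightened. Stays as left.
- nut_b_top (a point): Centre of the top of square nut b (+x -y side of the boiler), 133 mm above the worktop; its stud ends 4 mm higher. Nut 19 mm wide, 15 mm tall, top chamfered, right-hand thread, 1.75 mm a turn. The point turns with the nut: x and y look out of its flats. The socket has about 5 degrees of slack either way on it and winds up by about as much under load.
- washer_b_top (a point): Centre of the top of the 25 mm washer under nut b, 118 mm above the worktop; the socket's mouth rests on it when fully on. The nut draws it and the cover's edge down. Nut: 0.4 to 0.6 N m to turn (0.3 or less when paused), solid after 0.8 to 1.0 rad in all (unlike for each); then about 1 N m per 0.07 rad: 0.8 to 1.2 N m is tight, above 1.6 N m overtightened. Stays as left.
- nut_c_top (a point): Centre of the top of square nut c (-x -y side of the boiler), 133 mm above the worktop; its stud ends 4 mm higher. Nut 19 mm wide, 15 mm tall, top chamfered, right-hand thread, 1.75 mm a turn. The point turns with the nut: x and y look out of its flats. The socket has about 5 degrees of slack either way on it and winds up by about as much under load.
- washer_c_top (a point): Centre of the top of the 25 mm washer under nut c, 118 mm above the worktop; the socket's mouth rests on it when fully on. The nut draws it and the cover's edge down. Nut: 0.4 to 0.6 N m to turn (0.3 or less when paused), solid after 0.8 to 1.0 rad in all (unlike for each); then about 1 N m per 0.07 rad: 0.8 to 1.2 N m is tight, above 1.6 N m overtightened. Stays as left.
- nut_d_top (a point): Centre of the top of square nut d (-x +y side of the boiler), 133 mm above the worktop; its stud ends 4 mm higher. Nut 19 mm wide, 15 mm tall, top chamfered, right-hand thread, 1.75 mm a turn. The point turns with the nut: x and y look out of its flats. The socket has about 5 degrees of slack either way on it and winds up by about as much under load.
- washer_d_top (a point): Centre of the top of the 25 mm washer under nut d, 118 mm above the worktop; the socket's mouth rests on it when fully on. The nut draws it and the cover's edge down. Nut: 0.4 to 0.6 N m to turn (0.3 or less when paused), solid after 0.8 to 1.0 rad in all (unlike for each); then about 1 N m per 0.07 rad: 0.8 to 1.2 N m is tight, above 1.6 N m overtightened. Stays as left.
There are look-alikes about, which are no part of the job. What is shaped like the wrench but pink is not meant.

How it is judged (in metres and radians):
On the way, in this order (a step that is already met when the one before it is completed fails the run):
1. first round: every nut turned down part of the way (its washer drawn down 0.08 mm of the 0.28 mm) (z of each of washer_a_top, washer_b_top, washer_c_top, washer_d_top in the frame of boiler below 0.117922 m), for 0.1 s.
2. second round: every nut turned until it is solid (z of each of washer_a_top, washer_b_top, washer_c_top, washer_d_top in the frame of boiler below 0.117735 m), for 0.1 s.
At the end, for the whole second after the job is handed in: all four nuts still within 0.05 rad (0.014 mm of draw) of where they come up solid, and the large wrench stands upright (within 7 degrees) in its hole (within 6 mm of its middle, socket on the hole's floor within 5 mm), at rest and released (all of step 2 and horizontal distance between wrench and stand_hole below 0.006 m and z of wrench in the frame of stand_hole below 0.005 m and angle between wrench's own z axis and vertical below 0.12 rad and linear speed of wrench below 0.02 m/s); the robot touches nothing.
It fails at once if not cross order: two neighbouring nuts drawn down while both nuts opposite them are not (in either round) (((z of each of washer_a_top, washer_b_top in the frame of boiler below 0.117922 m and z of each of washer_c_top, washer_d_top in the frame of boiler above 0.117933 m) or (z of each of washer_b_top, washer_c_top in the frame of boiler below 0.117922 m and z of each of washer_d_top, washer_a_top in the frame of boiler above 0.117933 m) or (z of each of washer_c_top, washer_d_top in the frame of boiler below 0.117922 m and z of each of washer_a_top, washer_b_top in the frame of boiler above 0.117933 m) or (z of each of washer_d_top, washer_a_top in the frame of boiler below 0.117922 m and z of each of washer_b_top, washer_c_top in the frame of boiler above 0.117933 m)) or ((z of each of washer_a_top, washer_b_top in the frame of boiler below 0.117749 m and z of each of washer_c_top, washer_d_top in the frame of boiler above 0.117766 m) or (z of each of washer_b_top, washer_c_top in the frame of boiler below 0.117749 m and z of each of washer_d_top, washer_a_top in the frame of boiler above 0.117766 m) or (z of each of washer_c_top, washer_d_top in the frame of boiler below 0.117749 m and z of each of washer_a_top, washer_b_top in the frame of boiler above 0.117766 m) or (z of each of washer_d_top, washer_a_top in the frame of boiler below 0.117749 m and z of each of washer_b_top, washer_c_top in the frame of boiler above 0.117766 m))).
It fails at once if not a little each round: one nut taken nearly home while another has not had its first round (z of any of washer_a_top, washer_b_top, washer_c_top, washer_d_top in the frame of boiler below 0.117755 m and z of any of washer_a_top, washer_b_top, washer_c_top, washer_d_top in the frame of boiler above 0.117922 m).
It fails at once if a nut forced more than 0.09 rad past solid (overtightened) (z of any of washer_a_top, washer_b_top, washer_c_top, washer_d_top in the frame of boiler below 0.117696 m).
It fails at once if the boiler or its nuts touched by the arm or its fingers instead of the wrench (contact force between any of the fingers, the arm and boiler above 1 N).
It fails at once if the bowl, the mug or the small wrench moved by more than 20 mm (distance of any of bowl, cup, small_wrench from where it was at the start of the episode above 0.02 m).
It also fails if it takes over 72 s, if anything falls off the work surface, if the arm or the gripper's body presses on something with over 40 N, if the wrist force passes 120 N, or if a joint passes its speed limit or range.

### The arm

A 6-joint arm with a two-finger parallel gripper is mounted at the origin on the work surface. World frame = base frame: x ahead of the robot, y to its left, z up, the work surface at z = 0. Lengths are in mm, angles in degrees, forces in N, time in s.
With the tool pointing down it reaches from about 350 to 850 mm from the base axis. Payload 8.1 kg.
Tool frame: the origin (TCP) lies on the centre line of the jaws, within the pads' length; the fingertips stand 19 mm ahead of it and the grasp point (between the pads) is the TCP; z points along the fingers, y is the line along which they close (so a half turn about z gives the same grasp; the last joint's range is limited). The gripper opens to 85 mm and grips with 20 to 120 N. Pads are 22 mm wide; open, the fingers measure 114 mm over their backs; the gripper's body (76 mm by 85 mm) begins 54 mm behind the grasp point. The pads swing forward as they close: fully open they stand 13 mm farther back than shut.
Start: joints at [-71.012, 7.471, 85.268, -0, 87.261, -4.893], TCP at [242.922, -548.63, 250.292] pointing down, gripper open.
Joint ranges: [-169.43, 169.43], [-51.17, 129.36], [1.28, 143.12], [-76.62, 256.62], [0, 156.53], [-152.29, 152.29]. Speed limits (degrees/s): [136.94, 136.94, 159.86, 180, 180, 180].

### API

Orientations are given as [roll, pitch, yaw] about the fixed x, y, z axes, in that order (R = Rz(yaw) Ry(pitch) Rx(roll)).
In Python, from bench import r gives the robot as it stands. The module is installed in compiled form; this text tells all that it offers.
- The arm moves only by the tool servo_tool, never from a script. Its arguments are lists of equal length, an entry for each row: "fingers": the finger opening in m, from 0 to 0.0854; "linear": the shift along the tool's x, y, z in m, a list of three; "rotation": the turn, a rotation vector about the tool's x, y, z in degrees, a list of three. A call has 1 to 10 rows; each row is the pose to reach, as a shift and turn from the pose commanded when the call began, along the tool's axes at that moment; what a row does not reach only later rows make up. A row lasts 1/10 s, in which the tool goes at most 50 mm and 8.59 degrees, less where a joint would pass 70% of its speed; a pose out of reach is approached as far as the arm can. A call with a gripper value outside its range is refused whole. The fingers move at their own pace and stop on an object; "force" is the grip in N (left out, the last holds). Time passes only in rows, so rows that repeat a pose let the fingers close. It gives the time, the measured TCP pose, the force, the opening and the grip force at its end, in the units of the state.
- r.sense(): the state, without advancing time (a new reading comes with each control period).
- r.snapshot(name): name is "scene" or "top"; returns a dict with "frame" (400x640x3 uint8, red, green, blue), "fx", "fy", "cx", "cy" (pixels), "camera_from_world" (4x4, takes a point from world to camera coordinates). Camera axes: x right, y up, looking along -z (the intrinsics and any distortion apply to the point x, -y, -z); pixel columns grow to the right and rows downward; lengths in mm; the calibration is good to about 2 mm. A picture is of the moment at which its call begins. There is no depth.
- r.hand_in(): hands the job in; it is judged then, once.
The state is a dict: "time": time; "joint_pos": joint angles; "qd": joint speeds; "joint_efforts": joint torques, N m; "tool_pos": TCP position; "tcp_rot": TCP orientation; "ft_force": force on the tool from outside, world axes, zero at the start; "wrist_torque": the same for the moment, N m; "finger_gap": finger opening in mm; "grip_force": force on a finger pad.
Only numpy, scipy, OpenCV 4.12 (cv2) and the standard library are available. Lean on these libraries where they do the work, as an engineer would, in place of code of your own. Each camera call takes 0.05 s, during which the arm holds its last target. There are 200 camera calls.

## Working session

There is one attempt and no reset: what is moved stays moved. The work goes in short steps, Python scripts to look and compute and a tool call to move; the robot and the scene stay as the last step left them, time stands still between calls to the robot, and variables do not carry over. Pictures are saved under pics/ and viewed, at most 10 in all, crops included, and the job is handed in when it is done.

Besides the shell and the picture viewer there is one more tool, called after "Request:" as name(argument=value, ...) on one line, values as JSON. servo_tool: Moves the arm, as the interface text tells. Its arguments: {"type":"object","properties":{"fingers":{"type":"array","items":{"type":"number"}},"linear":{"type":"array","items":{"type":"array","items":{"type":"number"}}},"rotation":{"type":"array","items":{"type":"array","items":{"type":"number"}}},"force":{"type":"number"}},"required":["fingers","linear","rotation"]}

```bash
mkdir -p pics; cat > h.py <<'E'
import numpy as np, cv2
from bench import r
def snap(n,save=None):
    s=r.snapshot(n)
    if save: cv2.imwrite('pics/'+save,s['frame'][:,:,::-1])
    return s
def ray(s,u,v,z):
    M=np.array(s['camera_from_world']);R=M[:3,:3];c=-R.T@M[:3,3]
    d=R.T@np.array([(u-s['cx'])/s['fx'],-(v-s['cy'])/s['fy'],-1])
    return c+d*(z-c[2])/d[2]
def proj(s,p):
    M=np.array(s['camera_from_world']);q=M[:3,:3]@np.array(p,float)+M[:3,3]
    return s['cx']+s['fx']*q[0]/-q[2], s['cy']-s['fy']*q[1]/-q[2]
E
python3 - <<'E'
from h import *
for n in('top','scene'):
    s=snap(n,n+'0.png');M=np.array(s['camera_from_world']);print({k:v for k,v in s.items() if k!='frame'}.keys(),s['fx'],s['cx'],s['cy'],(-M[:3,:3].T@M[:3,3]).round(),M[:3,:3].round(3).tolist())
print(r.sense())
E
```

```text
dict_keys(['fx', 'fy', 'cx', 'cy', 'camera_from_world']) 425.47680455963905 316.10289330761344 196.46497467518498 [ 467.  -20. 1081.] [[0.004, -0.999, -0.033], [0.996, 0.001, 0.091], [-0.091, -0.033, 0.995]]
dict_keys(['fx', 'fy', 'cx', 'cy', 'camera_from_world']) 493.0569572698119 315.12637515567974 204.66755870482027 [1269. -719.  820.] [[0.709, 0.705, 0.024], [-0.421, 0.395, 0.816], [0.566, -0.589, 0.577]]
{'time': 0.1, 'joint_pos': array([-7.10114591e+01,  7.51057879e+00,  8.53225063e+01,  2.21804697e-04,
        8.72609138e+01, -4.89240754e+00]), 'qd': array([-0.09680129, -0.12891299, -0.17856893, -0.04413733,  0.08130225,
       -0.06773655]), 'joint_efforts': array([ 7.98837282e-04, -5.70951104e+01, -5.01941299e+01, -1.64930671e-04,
        8.12931190e-03, -7.06593551e-05]), 'tool_pos': array([ 242.7824053 , -548.19062165,  249.35651826]), 'tcp_rot': array([-1.79906362e+02, -8.23740966e-03,  2.38809309e+01]), 'ft_force': array([0.93346565, 1.24889065, 0.33716736]), 'wrist_torque': array([-0.00139337, -0.0057562 , -0.04600834]), 'grip_force': 0.0, 'finger_gap': 85.42921603780123}
```

View pics/top0.png

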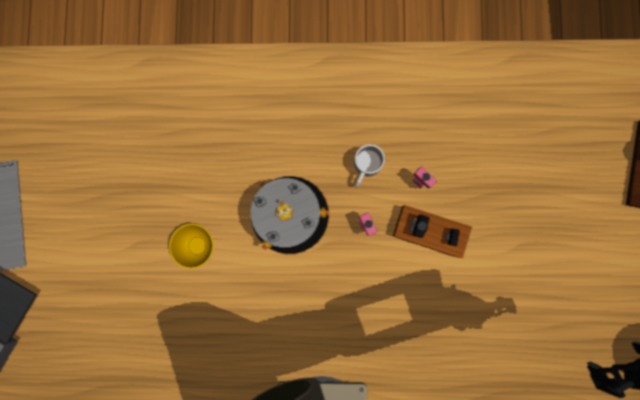

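View pics/scene0.png

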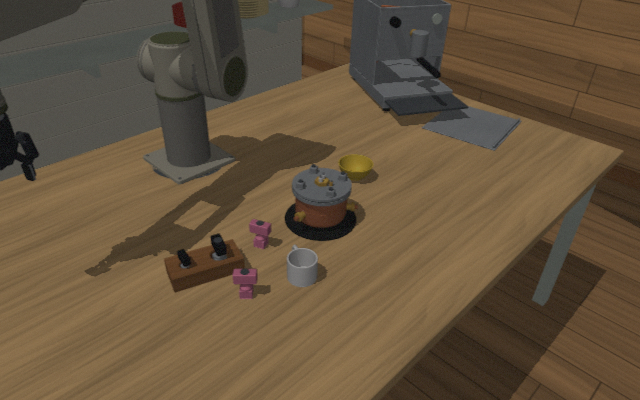

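The top view shows the boiler (288,213), the stand (432,231) with a large black T-wrench (420,226) and a small one (452,237). There are two pink look-alikes at (367,224) and (425,178). The large black wrench in the stand fits the description, so I'll confirm it in an enlarged crop.

```bash
python3 - <<'E'
from h import *
f=cv2.imread('pics/top0.png')
a=cv2.resize(f[170:260,245:335],None,fx=4.4,fy=4.4,interpolation=cv2.INTER_CUBIC)
b=cv2.resize(f[195:265,390:475],None,fx=4.6,fy=4.6,interpolation=cv2.INTER_CUBIC)
o=np.zeros((400,800,3),np.uint8);o[:a.shape[0],:a.shape[1]]=a;o[:b.shape[0],400:400+b.shape[1]]=b
o=np.clip(o*1.6,0,255).astype(np.uint8)
cv2.imwrite('pics/crop1.png',o)
E
```

```text
(no output)
```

View pics/crop1.png

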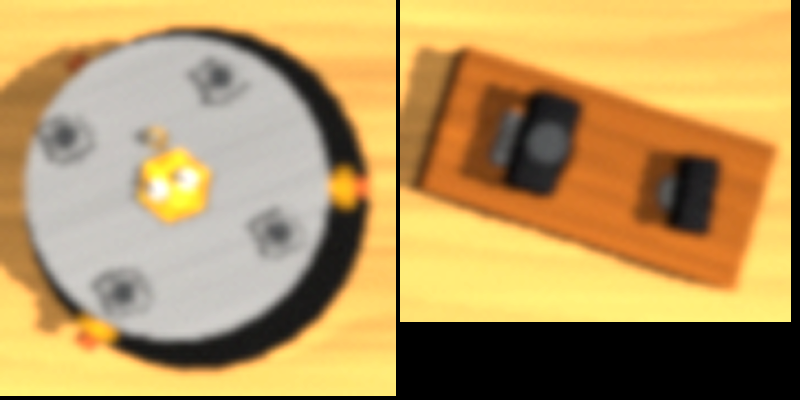

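The crop confirms it. The large black T-wrench at about (422,226) is in the stand's larger hole, and the small one is at (451,237). The studs are at (259.8,201) a, (293.4,188) b, (308,223) c and (273,236) d. The pocket lies toward the upper left, which is boiler +x. Next I'll measure the poses and enlarge the nuts.

```bash
cat > meas.py <<'E'
from h import *
s=snap('top');f=s['frame'];g=cv2.cvtColor(f,cv2.COLOR_RGB2GRAY).astype(float)
N=dict(a=(259.8,201.1),b=(293.4,187.7),c=(308,222.7),d=(272.7,236.4))
P={}
for k,(u,v) in N.items():
    x0,y0=int(round(u)),int(round(v));w=g[y0-2:y0+3,x0-2:x0+3];W=np.clip(w.mean()+5-w,0,None)**2
    yy,xx=np.mgrid[-2:3,-2:3];uu,vv=x0+(W*xx).sum()/W.sum(),y0+(W*yy).sum()/W.sum()
    P[k]=ray(s,uu,vv,137);print(k,round(uu,1),round(vv,1),P[k].round(1))
C=sum(P.values())/4
an={k:np.degrees(np.arctan2(*(P[k]-C)[[1,0]])) for k in P}
off=dict(a=45,b=-45,c=-135,d=135)
y=[(an[k]-off[k]+180)%360-180 for k in P];print('C',C.round(1),'yaw',np.round(y,1),'rad',[round(float(np.hypot(*(P[k]-C)[:2])),1) for k in P])
Y=np.radians(np.mean(y))
for k in P: print('fit',k,(C[:2]+60*np.array([np.cos(Y+np.radians(off[k])),np.sin(Y+np.radians(off[k]))])).round(1))
# cover circle centre
roi=np.zeros(g.shape,np.uint8);hsv=cv2.cvtColor(f,cv2.COLOR_RGB2HSV)
m=((hsv[...,1]<60)&(hsv[...,2]>60)).astype(np.uint8);m[:, :235]=0;m[:,340:]=0;m[:165]=0;m[265:]=0
c=max(cv2.findContours(m,0,2)[0],key=cv2.contourArea);(u,v),rad=cv2.minEnclosingCircle(c);print('cover',u,v,rad,ray(s,u,v,116).round(1))
# stand, wrenches
m=((hsv[...,1]>140)&(hsv[...,2]<150)&(hsv[...,0]<20)).astype(np.uint8)
m2=(hsv[...,2]<60).astype(np.uint8)
st=np.zeros_like(m);st[195:265,388:478]=1
c=max(cv2.findContours(((m|m2)&st),0,2)[0],key=cv2.contourArea);b=cv2.boxPoints(cv2.minAreaRect(c));q=[ray(s,*p,40) for p in b];print('stand',np.round(q,0).tolist(),np.mean(q,0).round(1))
dk=((g<48)&(st>0)).astype(np.uint8)
for c in cv2.findContours(dk,0,2)[0]:
    if cv2.contourArea(c)>15:
        R=cv2.minAreaRect(c);b=cv2.boxPoints(R);q=np.array([ray(s,*p,80) for p in b]);print('dark',np.round(R[0],1),q.mean(0).round(1),(q[1]-q[0]).round(1),(q[2]-q[1]).round(1))
sc=snap('scene');tiles=[]
for S,pts in((s,N),(sc,{k:proj(sc,P[k]) for k in P})):
    G=cv2.cvtColor(S['frame'],cv2.COLOR_RGB2GRAY);row=[]
    for k in 'abcd':
        t=cv2.getRectSubPix(G,(20,20),(float(pts[k][0]),float(pts[k][1])))
        t=cv2.resize(t,(200,200),interpolation=cv2.INTER_CUBIC);row.append(cv2.normalize(t,None,0,255,cv2.NORM_MINMAX))
    tiles.append(np.hstack(row))
cv2.imwrite('pics/nuts.png',np.vstack(tiles))
E
python3 meas.py
```

```text
a 259.3 200.5 [543.5 138.4 137. ]
b 294.2 187.1 [573.6  60.3 137. ]
c 307.7 222.4 [494.9  29.7 137. ]
d 272.4 236.0 [464.5 107.7 137. ]
C [519.1  84.  137. ] yaw [20.9 21.5 21.  21.6] rad [59.6, 59.5, 59.5, 59.6]
fit a [543.3 138.9]
fit b [574.   59.8]
fit c [494.9  29.1]
fit d [464.2 108.2]
cover 284.5 212.06521606445312 35.23955535888672 [518.9  83.7 116. ]
stand [[470.0, -151.0, 40.0], [550.0, -177.0, 40.0], [489.0, -361.0, 40.0], [411.0, -334.0, 40.0]] [ 479.9 -255.9   40. ]
dark [450.6 236.4] [ 465.2 -299.4   80. ] [37.2 -6.1  0. ] [ -4.5 -32.1   0. ]
dark [416.8 224.8] [ 491.9 -221.9   80. ] [ 49.9 -13.2   0. ] [-11.1 -44.5   0. ]
```

View pics/nuts.png

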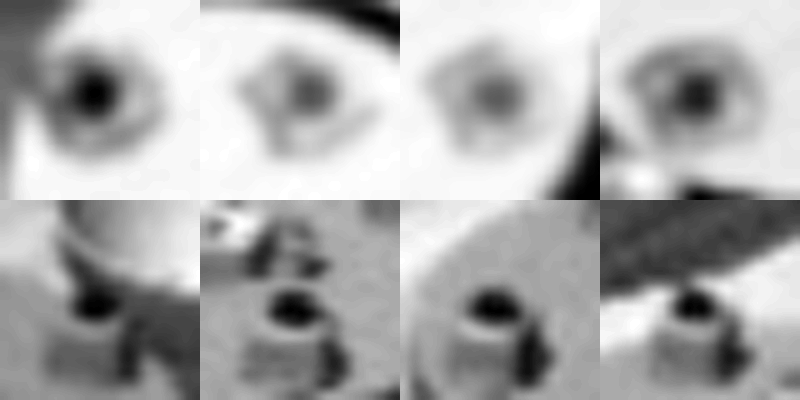

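The scene crops show each nut with a lit left face and a dark right face (corner columns at about 120, 320, 515 and 718 in the tiles), so nut yaw is close to boiler yaw. I'll refine it from the face-width ratio.

```bash
cat > nyaw.py <<'E'
from h import *
sc=snap('scene');G=cv2.cvtColor(sc['frame'],cv2.COLOR_RGB2GRAY).astype(np.float32)
M=np.array(sc['camera_from_world']);cam=-M[:3,:3].T@M[:3,3]
for k,p in dict(a=(543.3,138.9),b=(574,59.8),c=(494.9,29.1),d=(464.2,108.2)).items():
    u,v=proj(sc,[*p,127])
    t=cv2.getRectSubPix(G,(21,5),(u,v)).mean(0)
    # expected columns (rel. centre) of left/mid/right corners for yaws
    tab=[]
    for y in range(-20,70,10):
        c=sorted(proj(sc,[p[0]+13.43*np.cos(np.radians(y+45+90*i)),p[1]+13.43*np.sin(np.radians(y+45+90*i)),127]) for i in range(4))
        fr=max(c,key=lambda q:q[1]);tab.append((y,round(c[0][0]-u,1),round(fr[0]-u,1),round(c[-1][0]-u,1)))
    print(k,round(u,1),round(v,1),t.astype(int).tolist());print(tab[2:7])
E
python3 nyaw.py
```

```text
a 342.9 175.2 [91, 93, 92, 91, 89, 87, 83, 82, 77, 73, 71, 73, 70, 61, 62, 64, 64, 65, 66, 64, 67]
[(0, np.float64(-5.0), np.float64(0.2), np.float64(5.0)), (10, np.float64(-4.9), np.float64(1.1), np.float64(4.9)), (20, np.float64(-4.7), np.float64(2.0), np.float64(4.6)), (30, np.float64(-4.3), np.float64(2.7), np.float64(4.2)), (40, np.float64(-3.7), np.float64(3.4), np.float64(3.7))]
b 330.9 191.1 [89, 89, 90, 92, 90, 86, 84, 83, 74, 72, 71, 71, 73, 67, 73, 85, 89, 91, 90, 92, 90]
[(0, np.float64(-5.3), np.float64(0.2), np.float64(5.3)), (10, np.float64(-5.2), np.float64(1.1), np.float64(5.2)), (20, np.float64(-4.9), np.float64(2.0), np.float64(4.9)), (30, np.float64(-4.5), np.float64(2.8), np.float64(4.5)), (40, np.float64(-4.0), np.float64(3.5), np.float64(3.9))]
c 300.6 183.2 [98, 93, 91, 91, 89, 87, 83, 81, 78, 74, 72, 69, 64, 60, 68, 81, 90, 90, 90, 90, 90]
[(0, np.float64(-5.2), np.float64(-0.1), np.float64(5.2)), (10, np.float64(-5.1), np.float64(0.8), np.float64(5.1)), (20, np.float64(-4.9), np.float64(1.7), np.float64(4.9)), (30, np.float64(-4.6), np.float64(2.5), np.float64(4.5)), (40, np.float64(-4.1), np.float64(3.3), np.float64(4.0))]
d 313.8 168.0 [106, 107, 106, 105, 103, 97, 88, 83, 76, 73, 72, 75, 71, 67, 80, 94, 97, 98, 99, 97, 96]
[(0, np.float64(-4.9), np.float64(0.0), np.float64(4.9)), (10, np.float64(-4.9), np.float64(0.9), np.float64(4.8)), (20, np.float64(-4.6), np.float64(1.7), np.float64(4.6)), (30, np.float64(-4.3), np.float64(2.5), np.float64(4.3)), (40, np.float64(-3.8), np.float64(3.2), np.float64(3.8))]
```

```bash
sed -i 's/(21,5),(u,v)).mean(0)/(21,3),(u,v+3)).mean(0)/; s/^    print(k.*$/    T=cv2.resize(t[None],(210,1),interpolation=cv2.INTER_CUBIC)[0];d=np.diff(T);q=(np.arange(209)-104)\/10\n    print(k,t.astype(int).tolist(),"M",q[100+np.argmin(d[100:145])],"R",q[115+np.argmax(d[115:175])])/' nyaw.py; python3 nyaw.py
```

```text
a [92, 90, 91, 91, 88, 78, 75, 76, 76, 75, 75, 73, 61, 53, 66, 79, 73, 66, 64, 62, 63] M 2.0 R 4.0
b [89, 89, 90, 90, 86, 77, 75, 74, 72, 75, 75, 75, 70, 57, 57, 72, 90, 92, 90, 91, 90] M 2.3 R 5.0
c [95, 85, 85, 88, 87, 81, 76, 75, 75, 76, 76, 71, 59, 53, 59, 73, 86, 91, 90, 89, 90] M 2.0 R 5.0
d [94, 93, 92, 91, 90, 83, 77, 76, 75, 73, 74, 71, 61, 56, 63, 77, 92, 92, 90, 88, 90] M 2.0 R 5.0
```

```bash
python3 - <<'E'
from h import *
s=snap('top');f=s['frame'];g=cv2.cvtColor(f,cv2.COLOR_RGB2GRAY)
print(g[211:241,408:434])
print(ray(s,421.6,225.7,82).round(1))
E
```

```text
[[ 86  84  83  83  82  81  81  80  79  79  80  81  84  87  92 101 109 117
  127 134 138 143 145 146 147 147]
 [ 82  80  78  80  82  83  82  81  81  79  79  77  78  78  80  82  88  93
  102 110 117 126 133 137 141 144]
 [ 72  64  63  68  74  77  77  79  82  81  78  72  71  71  72  74  76  80
   83  87  94  99 107 115 123 129]
 [ 63  52  50  53  57  60  63  67  72  71  65  56  51  52  56  61  66  71
   73  77  80  82  85  91  97 104]
 [ 57  48  45  46  46  47  49  53  55  50  40  32  27  29  34  41  49  55
   61  68  73  76  77  79  82  85]
 [ 53  48  46  45  45  45  45  44  42  33  21  15  14  17  21  23  29  35
   41  51  61  71  77  79  80  79]
 [ 51  49  48  47  45  45  48  49  41  27  14   9  13  16  18  19  21  22
   26  32  44  61  75  81  81  81]
 [ 49  49  47  47  46  49  57  61  51  29  13   9  14  17  18  19  20  20
   22  24  33  53  72  81  84  82]
 [ 48  47  46  45  46  52  62  65  51  28  12  11  16  19  19  19  21  22
   22  24  34  55  73  81  84  84]
 [ 46  46  45  45  45  54  62  58  42  21  10  14  20  21  22  22  22  22
   22  25  38  58  75  82  84  84]
 [ 46  44 
[... 1493 characters left out ...]
6  87  88  87  89  88]
 [ 70  63  59  56  46  35  28  24  23  22  21  22  23  25  31  43  62  79
   85  84  84  85  84  84  85  86]
 [ 82  78  76  75  67  59  53  48  43  38  31  26  26  29  36  53  72  83
   87  86  86  85  84  83  83  82]
 [ 85  85  84  82  81  78  75  74  70  64  55  47  46  48  54  67  82  87
   90  89  87  87  86  85  84  83]
 [ 87  87  86  86  86  85  85  84  83  80  77  74  72  73  75  80  86  89
   89  89  89  89  88  88  87  86]
 [ 83  84  87  87  88  87  86  86  86  85  84  84  84  84  84  86  87  88
   89  89  89  89  90  90  88  88]
 [ 72  76  79  83  85  87  88  88  87  86  85  86  86  85  86  86  86  87
   87  88  88  89  89  88  89  90]]
[ 489.8 -232.6   82. ]
```

```bash
cat > go.py <<'E'
import sys
from h import *
from scipy.spatial.transform import Rotation as Ro
def go(x,y,z,yaw):
    s=r.sense();R=Ro.from_euler('xyz',s['tcp_rot'],degrees=True)
    d=R.inv().apply(np.array([x,y,z])-s['tool_pos'])/1000
    rv=(R.inv()*Ro.from_euler('xyz',[180,0,yaw],degrees=True)).as_rotvec(degrees=True)
    print('lin',d.round(4).tolist(),'rot',rv.round(2).tolist())
def show():
    s=r.sense();print('t',round(s['time'],2),'p',s['tool_pos'].round(1),'rpy',s['tcp_rot'].round(1),'F',s['ft_force'].round(1),'T',s['wrist_torque'].round(2),s['finger_gap'],s['grip_force'],'J6',s['joint_pos'][5].round(1))
if __name__=='__main__':
    show();go(*map(float,sys.argv[1:5]))
E
python3 go.py 490 -232.5 140 72
```

```text
t 0.35 p [ 242.9 -548.5  250. ] rpy [-180.    -0.    23.9] F [-0.4 -0.2  0.4] T [-0.02 -0.01 -0.01] 85.69978769751847 0.0 J6 -4.9
lin [0.3539, -0.1889, 0.1101] rot [-0.03, -0.01, -48.12]
```

Request:
servo_tool(fingers=[0.085,0.085,0.085,0.085,0.085,0.085,0.085,0.085,0.085,0.085], linear=[[0.354,-0.189,0.11],[0.354,-0.189,0.11],[0.354,-0.189,0.11],[0.354,-0.189,0.11],[0.354,-0.189,0.11],[0.354,-0.189,0.11],[0.354,-0.189,0.11],[0.354,-0.189,0.11],[0.354,-0.189,0.11],[0.354,-0.189,0.11]], rotation=[[0,0,-48],[0,0,-48],[0,0,-48],[0,0,-48],[0,0,-48],[0,0,-48],[0,0,-48],[0,0,-48],[0,0,-48],[0,0,-48]])

```text
time: 1.35
tool_pos: [490.7, -230.3, 139.3]
tcp_rot: [-179.9, -0.0, 72.1]
ft_force: [-0.6, 0.3, 0.1]
finger_gap: 85.1
grip_force: 0.0
```

```bash
python3 go.py 490 -232.5 68 72; python3 -c "
from h import *
s=snap('scene','x.png');f=cv2.imread('pics/x.png')[190:310,130:290];cv2.imwrite('pics/g1.png',cv2.resize(f,None,fx=4,fy=4,interpolation=cv2.INTER_CUBIC))"
```

```text
t 1.35 p [ 490.7 -230.3  139.3] rpy [-179.9   -0.    72.1] F [-0.6  0.3  0.1] T [-0.02 -0.03 -0.06] 85.08528310354177 0.0 J6 -12.7
lin [-0.0023, 0.0002, 0.0713] rot [-0.09, -0.03, 0.09]
```

View pics/g1.png

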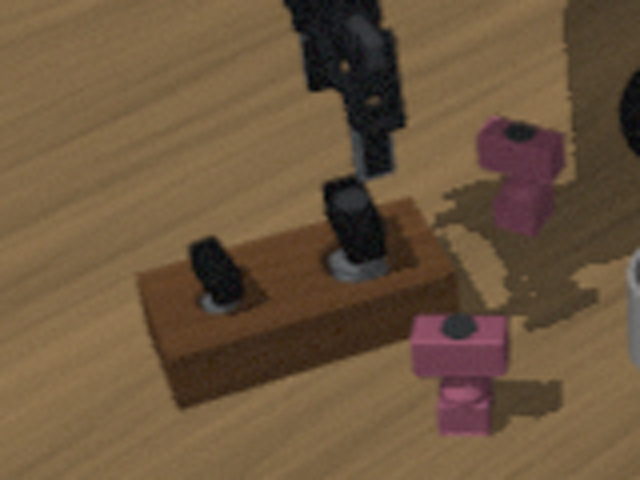

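The near finger is aligned with the end of the large wrench's grip. Next: descend and close.

Request:
servo_tool(fingers=[0.085,0.085,0.085,0.085,0.05,0.045,0.045,0.045,0.045,0.045], linear=[[-0.001,0,0.03],[-0.002,0,0.06],[-0.002,0,0.071],[-0.002,0,0.071],[-0.002,0,0.071],[-0.002,0,0.071],[-0.002,0,0.071],[-0.002,0,0.071],[-0.002,0,0.071],[-0.002,0,0.071]], rotation=[[0,0,0],[0,0,0],[0,0,0],[0,0,0],[0,0,0],[0,0,0],[0,0,0],[0,0,0],[0,0,0],[0,0,0]], force=110)

```text
time: 2.4
tool_pos: [490.8, -235.4, 71.7]
tcp_rot: [179.8, 0.1, 71.9]
ft_force: [-1.0, -0.5, 5.4]
finger_gap: 50.1
grip_force: 113.2
```

```bash
python3 go.py 490 -232.5 215 72
```

```text
t 2.4 p [ 490.8 -235.4   71.7] rpy [1.798e+02 1.000e-01 7.190e+01] F [-1.  -0.5  5.4] T [-0.11  0.18 -0.05] 50.079597759510435 113.17103619599948 J6 -12.9
lin [0.0024, -0.0012, -0.1433] rot [0.21, 0.07, -0.11]
```

Request:
servo_tool(fingers=[0.045,0.045,0.045,0.045,0.045,0.045], linear=[[0,0,-0.03],[0,0,-0.07],[0,0,-0.11],[0,0,-0.145],[0,0,-0.145],[0,0,-0.145]], rotation=[[0,0,0],[0,0,0],[0,0,0],[0,0,0],[0,0,0],[0,0,0]])

```text
time: 3.0
tool_pos: [490.1, -234.7, 215.7]
tcp_rot: [179.8, 0.0, 71.9]
ft_force: [-1.3, -0.3, -4.3]
finger_gap: 50.4
grip_force: 116.7
```

```bash
python3 go.py 543.3 138.9 215 116;python3 -c "
from h import *
s=snap('scene','x.png');f=cv2.imread('pics/x.png')[110:290,130:330];cv2.imwrite('pics/g2.png',cv2.resize(f,None,fx=3.2,fy=3.2,interpolation=cv2.INTER_CUBIC))
print(proj(s,[490.8,-235.4,212-56]))"
```

```text
t 3.0 p [ 490.1 -234.7  215.7] rpy [179.8   0.   71.9] F [-1.3 -0.3 -4.3] T [ 0.    0.01 -0.  ] 50.44004443799791 116.72782982932404 J6 -12.9
lin [0.3717, -0.0656, 0.0003] rot [0.14, 0.1, -44.11]
(np.float64(214.43129266531923), np.float64(215.08777674717072))
```

View pics/g2.png

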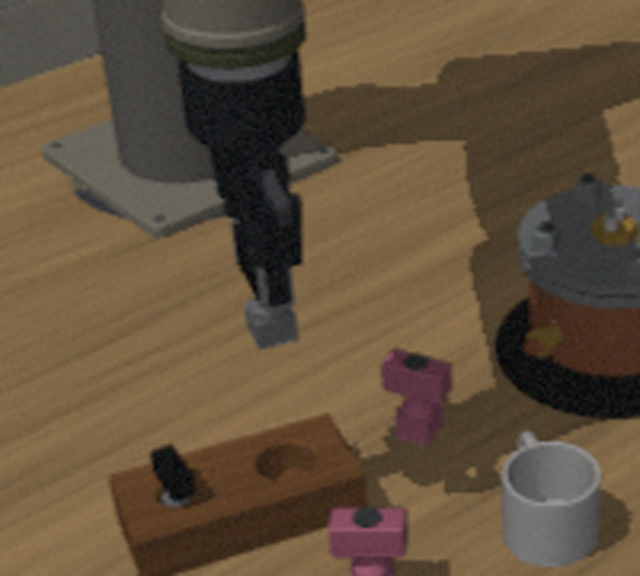

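The wrench is lifted and hanging straight, and the empty hole is visible at crop (288,463). Next: go above nut a and locate the hole from the top view.

Request:
servo_tool(fingers=[0.045,0.045,0.045,0.045,0.045,0.045,0.045,0.045,0.045,0.045], linear=[[0.37,-0.067,0],[0.37,-0.067,0],[0.37,-0.067,0],[0.37,-0.067,0],[0.37,-0.067,0],[0.37,-0.067,0],[0.37,-0.067,0],[0.37,-0.067,0],[0.37,-0.067,0],[0.37,-0.067,0]], rotation=[[0,0,-44],[0,0,-44],[0,0,-44],[0,0,-44],[0,0,-44],[0,0,-44],[0,0,-44],[0,0,-44],[0,0,-44],[0,0,-44]])

```text
time: 4.05
tool_pos: [539.6, 138.3, 211.9]
tcp_rot: [-179.8, -0.0, 116.0]
ft_force: [0.3, -0.5, -2.7]
finger_gap: 50.3
grip_force: 116.7
```

```bash
python3 go.py 544.2 137.1 200 116;python3 - <<'E'
from h import *
s=snap('top','top2.png');f=s['frame'];g=cv2.cvtColor(f,cv2.COLOR_RGB2GRAY).astype(int)
np.set_printoptions(linewidth=250)
print(g[212:242:1,406:436]); print([ray(s,u,v,40).round(1).tolist() for u,v in((419,226),(420,226),(419,227))])
E
```

```text
t 4.05 p [539.6 138.3 211.9] rpy [-179.8   -0.   116. ] F [ 0.3 -0.5 -2.7] T [-0.    0.03  0.  ] 50.303799415023185 116.6808401606977 J6 -16.9
lin [-0.0032, 0.0037, 0.0119] rot [-0.23, -0.04, -0.02]
[[ 86  87  87  89  89  88  87  87  85  85  83  83  82  82  81  82  84  86  90  96 104 113 120 130 137 141 145 147 149 149]
 [ 82  83  84  86  85  87  88  88  87  88  87  86  85  83  83  82  81  81  82  84  86  89  95 103 109 118 126 132 137 141]
 [ 82  81  82  83  83  84  85  86  87  88  88  87  86  87  85  85  84  83  82  81  81  82  82  84  87  92 100 107 115 123]
 [ 84  83  82  82  82  82  83  83  83  84  84  84  85  85  85  86  86  86  84  85  83  82  81  81  81  83  83  87  92  99]
 [ 86  86  86  84  83  82  81  80  79  77  75  74  74  76  77  80  83  85  87  86  86  85  84  83  82  82  80  81  82  84]
 [ 87  88  87  86  86  84  82  80  77  74  66  60  57  58  61  66  73  79  83  86  87  86  86  86  85  85  83  83  83  81]
 [ 88  87  87  87  88  83  84  83  81  78  67  55  47  44  45  46  54  64  74  81  85  86  86  87  86  86  86  85  85  85]
 [ 84  84  85  85  85  87  89  89  88  8
[... 2159 characters left out ...]
4  85  85  86]
 [ 89  89  89  87  88  87  87  87  87  85  84  84  82  83  86  88  91  90  91  92  91  90  90  89  88  87  86  86  85  84]
 [ 87  90  89  89  90  90  89  89  88  87  87  88  86  86  88  89  90  90  91  91  91  92  91  90  90  90  89  87  87  86]
 [ 79  82  84  87  89  90  90  90  89  89  87  87  88  88  88  89  90  89  89  90  90  91  91  92  92  92  91  90  90  89]
 [ 80  75  76  78  81  85  88  89  91  91  89  89  88  89  88  88  88  89  88  88  89  90  91  91  90  92  92  92  91  91]
 [110  95  83  78  76  77  80  83  86  88  91  91  90  90  90  89  87  88  88  88  88  89  89  89  90  91  91  92  92  92]]
[[490.0, -235.3, 40.0], [490.0, -237.7, 40.0], [487.6, -235.2, 40.0]]
```

Request:
servo_tool(fingers=[0.045,0.045,0.045,0.045,0.045,0.045,0.045,0.045], linear=[[-0.003,0.004,0],[-0.003,0.004,0.005],[-0.003,0.004,0.01],[-0.003,0.004,0.015],[-0.003,0.004,0.02],[-0.003,0.004,0.025],[-0.003,0.004,0.03],[-0.003,0.004,0.034]], rotation=[[0,0,0],[0,0,0],[0,0,0],[0,0,0],[0,0,0],[0,0,0],[0,0,0],[0,0,0]])

```text
time: 4.9
tool_pos: [545.4, 137.1, 179.6]
tcp_rot: [-179.9, -0.0, 115.9]
ft_force: [-2.7, -1.1, -1.3]
finger_gap: 50.4
grip_force: 116.8
```

```bash
python3 go.py 544 137.4 178 116
```

```text
t 4.9 p [545.4 137.1 179.6] rpy [-179.9   -0.   115.9] F [-2.7 -1.1 -1.3] T [-0.17  0.49  0.04] 50.38997942382143 116.81627182813827 J6 -17.0
lin [0.0009, -0.0011, 0.0016] rot [-0.05, -0.01, -0.12]
```

Request:
servo_tool(fingers=[0.045,0.045,0.045,0.045], linear=[[0.001,-0.001,0.001],[0.001,-0.001,0.001],[0.001,-0.001,0.001],[0.001,-0.001,0.001]], rotation=[[0,0,2],[0,0,4],[0,0,4],[0,0,4]])

```text
time: 5.3
tool_pos: [544.5, 137.2, 178.8]
tcp_rot: [-180.0, 0.0, 111.9]
ft_force: [2.8, -3.4, -8.0]
finger_gap: 50.5
grip_force: 116.5
```

```bash
python3 -c "
from go import *;show()"
```

```text
t 5.3 p [544.5 137.2 178.8] rpy [-180.     0.   111.9] F [ 2.8 -3.4 -8. ] T [-0.65 -0.53  0.06] 50.455853966081946 116.49501715495717 J6 -13.0
```

Request:
servo_tool(fingers=[0.045,0.045,0.045], linear=[[0,0,0],[0,0,0],[0,0,0]], rotation=[[0,0,2],[0,0,4],[0,0,4]])

```text
time: 5.6
tool_pos: [544.5, 137.1, 178.9]
tcp_rot: [-180.0, 0.0, 107.9]
ft_force: [2.2, -3.7, -7.8]
finger_gap: 50.3
grip_force: 116.1
```

```bash
python3 -c "
from go import *;show()"
```

```text
t 5.6 p [544.5 137.1 178.9] rpy [-180.     0.   107.9] F [ 2.2 -3.7 -7.8] T [-0.84 -0.59  0.31] 50.273731793035715 116.10342916217633 J6 -9.0
```

Request:
servo_tool(fingers=[0.045,0.045,0.045], linear=[[0,0,0],[0,0,0],[0,0,0]], rotation=[[0,0,2],[0,0,4],[0,0,4]])

```text
time: 5.9
tool_pos: [544.4, 137.0, 178.9]
tcp_rot: [-180.0, 0.1, 103.9]
ft_force: [2.5, -4.8, -7.6]
finger_gap: 50.4
grip_force: 116.0
```

```bash
python3 -c "
from go import *;show()"
```

```text
t 5.9 p [544.4 137.  178.9] rpy [-1.800e+02  1.000e-01  1.039e+02] F [ 2.5 -4.8 -7.6] T [-1.03 -0.52  0.32] 50.394467634211125 115.99415203440003 J6 -5.0
```

Request:
servo_tool(fingers=[0.045,0.045,0.045,0.045,0.045,0.045], linear=[[-0.001,0,0],[-0.002,0,0],[-0.002,0,0],[-0.002,0,0],[-0.002,0,0],[-0.002,0,0]], rotation=[[0,0,5],[0,0,10],[0,0,15],[0,0,20],[0,0,23],[0,0,23]])

```text
time: 6.5
tool_pos: [544.1, 136.0, 178.9]
tcp_rot: [-179.9, -0.0, 80.9]
ft_force: [-3.0, -1.0, -5.3]
finger_gap: 50.3
grip_force: 116.5
```

```bash
python3 go.py 494.9 27.4 215 114
```

```text
t 6.5 p [544.1 136.  178.9] rpy [-179.9   -0.    80.9] F [-3.  -1.  -5.3] T [-0.11  0.6   0.25] 50.305290504636744 116.49319177202415 J6 17.8
lin [-0.115, -0.0315, -0.0361] rot [-0.11, -0.04, -33.06]
```

Request:
servo_tool(fingers=[0.045,0.045,0.045,0.045,0.045,0.045,0.045,0.045,0.045], linear=[[0,0,-0.02],[0,0,-0.036],[-0.03,-0.01,-0.036],[-0.07,-0.02,-0.036],[-0.1,-0.028,-0.036],[-0.1155,-0.0305,-0.036],[-0.1155,-0.0305,-0.036],[-0.1155,-0.0305,-0.03],[-0.1155,-0.0305,-0.025]], rotation=[[0,0,0],[0,0,0],[0,0,-8],[0,0,-16],[0,0,-24],[0,0,-32],[0,0,-33],[0,0,-33],[0,0,-33]])

```text
time: 7.4
tool_pos: [497.0, 27.2, 204.5]
tcp_rot: [179.9, 0.0, 113.8]
ft_force: [0.3, 0.0, -3.3]
finger_gap: 50.2
grip_force: 120.4
```

```bash
python3 go.py 496 26.6 178 114
```

```text
t 7.4 p [497.   27.2 204.5] rpy [179.9   0.  113.8] F [ 0.3  0.  -3.3] T [ 0.03  0.01 -0.01] 50.184417493975225 120.36161359981634 J6 -26.6
lin [-0.0001, -0.0012, 0.0265] rot [0.07, 0.0, -0.2]
```

Request:
servo_tool(fingers=[0.045,0.045,0.045,0.045,0.045,0.045], linear=[[0,-0.001,0.005],[0,-0.001,0.01],[0,-0.001,0.015],[0,-0.001,0.02],[0,-0.001,0.026],[0,-0.001,0.027]], rotation=[[0,0,0],[0,0,0],[0,0,0],[0,0,0],[0,0,0],[0,0,0]])

```text
time: 8.0
tool_pos: [496.0, 26.5, 177.0]
tcp_rot: [179.9, -0.0, 113.9]
ft_force: [1.0, 2.2, 1.0]
finger_gap: 50.2
grip_force: 121.0
```

```bash
python3 -c "
from go import *;show()"
```

```text
t 8.0 p [496.   26.5 177. ] rpy [179.9  -0.  113.9] F [1.  2.2 1. ] T [ 0.82 -0.32  0.  ] 50.23664695109163 121.04886619490571 J6 -26.8
```

Request:
servo_tool(fingers=[0.045,0.045,0.045], linear=[[0,0,0],[0,0,0],[0,0,0]], rotation=[[0,0,3],[0,0,4],[0,0,4]])

```text
time: 8.3
tool_pos: [496.0, 26.7, 177.2]
tcp_rot: [179.9, -0.0, 109.9]
ft_force: [3.6, 4.8, -4.3]
finger_gap: 50.2
grip_force: 120.1
```

```bash
python3 -c "
from go import *;show()"
```

```text
t 8.3 p [496.   26.7 177.2] rpy [179.9  -0.  109.9] F [ 3.6  4.8 -4.3] T [ 0.93 -0.81  0.33] 50.16478760289069 120.10888855496887 J6 -22.8
```

Request:
servo_tool(fingers=[0.045,0.045,0.045], linear=[[0,0,0],[0,0,0],[0,0,0]], rotation=[[0,0,3],[0,0,4],[0,0,4]])

```text
time: 8.6
tool_pos: [495.9, 26.6, 177.2]
tcp_rot: [179.9, -0.0, 105.9]
ft_force: [2.9, 4.3, -4.9]
finger_gap: 50.6
grip_force: 120.1
```

```bash
python3 -c "
from go import *;show()"
```

```text
t 8.6 p [495.9  26.6 177.2] rpy [179.9  -0.  105.9] F [ 2.9  4.3 -4.9] T [ 0.83 -0.71  0.4 ] 50.61366057997966 120.05761620879639 J6 -18.8
```

Request:
servo_tool(fingers=[0.045,0.045,0.045], linear=[[0,0,0],[0,0,0],[0,0,0]], rotation=[[0,0,3],[0,0,4],[0,0,4]])

```text
time: 8.9
tool_pos: [495.8, 26.5, 177.2]
tcp_rot: [180.0, -0.0, 101.9]
ft_force: [4.3, 4.1, -4.6]
finger_gap: 50.2
grip_force: 120.0
```

```bash
python3 -c "
from go import *;show()"
```

```text
t 8.9 p [495.8  26.5 177.2] rpy [180.   -0.  101.9] F [ 4.3  4.1 -4.6] T [ 0.82 -0.8   0.28] 50.23495017152571 120.03993856720626 J6 -14.8
```

Request:
servo_tool(fingers=[0.045,0.045,0.045,0.045,0.045,0.045], linear=[[0.001,0.001,0],[0.001,0.001,0],[0.001,0.001,0],[0.001,0.001,0],[0.001,0.001,0],[0.001,0.001,0]], rotation=[[0,0,5],[0,0,10],[0,0,15],[0,0,20],[0,0,20],[0,0,20]])

```text
time: 9.5
tool_pos: [495.7, 26.6, 177.1]
tcp_rot: [-179.9, 0.1, 82.0]
ft_force: [-5.2, -3.1, 0.5]
finger_gap: 50.2
grip_force: 120.9
```

```bash
python3 go.py 575.2 57.2 215 115
```

```text
t 9.5 p [495.7  26.6 177.1] rpy [-1.799e+02  1.000e-01  8.200e+01] F [-5.2 -3.1  0.5] T [-0.6   0.9   0.14] 50.21530704751671 120.85634109098464 J6 5.2
lin [0.0413, 0.0744, -0.0381] rot [-0.11, 0.05, -32.98]
```

Request:
servo_tool(fingers=[0.045,0.045,0.045,0.045,0.045,0.045,0.045,0.045], linear=[[0,0,-0.02],[0,0,-0.036],[0.02,0.03,-0.036],[0.035,0.06,-0.036],[0.041,0.073,-0.036],[0.041,0.073,-0.036],[0.041,0.073,-0.03],[0.041,0.073,-0.025]], rotation=[[0,0,0],[0,0,0],[0,0,-8],[0,0,-16],[0,0,-24],[0,0,-32],[0,0,-33],[0,0,-33]])

```text
time: 10.3
tool_pos: [574.1, 57.5, 201.3]
tcp_rot: [-180.0, -0.0, 114.8]
ft_force: [-0.4, -0.7, -2.9]
finger_gap: 50.3
grip_force: 120.5
```

```bash
python3 go.py 575.2 57.2 177.5 115
```

```text
t 10.3 p [574.1  57.5 201.3] rpy [-180.    -0.   114.8] F [-0.4 -0.7 -2.9] T [-0.03 -0.01 -0.01] 50.307775812078454 120.49147680401802 J6 -24.1
lin [-0.0007, 0.0009, 0.0238] rot [-0.03, -0.02, -0.23]
```

Request:
servo_tool(fingers=[0.045,0.045,0.045,0.045,0.045,0.045], linear=[[-0.001,0.001,0.004],[-0.001,0.001,0.009],[-0.001,0.001,0.014],[-0.001,0.001,0.019],[-0.001,0.001,0.024],[-0.001,0.001,0.024]], rotation=[[0,0,0],[0,0,0],[0,0,0],[0,0,0],[0,0,0],[0,0,0]])

```text
time: 10.9
tool_pos: [575.6, 57.6, 179.1]
tcp_rot: [180.0, -0.0, 114.9]
ft_force: [-4.5, 2.0, 3.9]
finger_gap: 49.9
grip_force: 121.7
```

```bash
python3 -c "
from go import *;show()"
```

```text
t 10.9 p [575.6  57.6 179.1] rpy [180.   -0.  114.9] F [-4.5  2.   3.9] T [0.44 0.74 0.42] 49.869930151367086 121.65394675335847 J6 -24.3
```

Request:
servo_tool(fingers=[0.045,0.045,0.045], linear=[[0,0,0],[0,0,0],[0,0,0]], rotation=[[0,0,3],[0,0,3],[0,0,3]])

```text
time: 11.2
tool_pos: [575.6, 57.5, 178.7]
tcp_rot: [180.0, -0.0, 112.0]
ft_force: [-5.1, 1.5, 3.2]
finger_gap: 50.0
grip_force: 121.4
```

```bash
python3 -c "
from go import *;show()"
```

```text
t 11.2 p [575.6  57.5 178.7] rpy [180.  -0. 112.] F [-5.1  1.5  3.2] T [0.59 0.87 0.21] 50.04296418301698 121.42545859096572 J6 -21.4
```

Request:
servo_tool(fingers=[0.045,0.045,0.045], linear=[[0,0,0],[0,0,0],[0,0,0]], rotation=[[0,0,3],[0,0,3],[0,0,3]])

```text
time: 11.5
tool_pos: [575.5, 57.4, 178.7]
tcp_rot: [-180.0, -0.0, 109.0]
ft_force: [-5.2, 2.2, 3.4]
finger_gap: 50.2
grip_force: 121.7
```

```bash
python3 -c "
from go import *;show()"
```

```text
t 11.5 p [575.5  57.4 178.7] rpy [-180.   -0.  109.] F [-5.2  2.2  3.4] T [0.54 0.96 0.3 ] 50.24021977583285 121.67812115745619 J6 -18.4
```

Request:
servo_tool(fingers=[0.045,0.045,0.045], linear=[[0,0,0],[0,0,0],[0,0,0]], rotation=[[0,0,3],[0,0,3],[0,0,3]])

```text
time: 11.8
tool_pos: [575.5, 57.3, 178.7]
tcp_rot: [-180.0, -0.0, 106.0]
ft_force: [-4.4, 2.0, 4.7]
finger_gap: 50.2
grip_force: 121.7
```

```bash
python3 -c "
from go import *;show()"
```

```text
t 11.8 p [575.5  57.3 178.7] rpy [-180.   -0.  106.] F [-4.4  2.   4.7] T [0.44 1.11 0.23] 50.177607162140426 121.71926444862038 J6 -15.4
```

Request:
servo_tool(fingers=[0.045,0.045,0.045,0.045,0.045,0.045], linear=[[0.001,-0.001,0],[0.001,-0.002,0],[0.001,-0.002,0],[0.001,-0.002,0],[0.001,-0.002,0],[0.001,-0.002,0]], rotation=[[0,0,5],[0,0,10],[0,0,15],[0,0,19],[0,0,19],[0,0,19]])

```text
time: 12.4
tool_pos: [574.5, 57.1, 178.6]
tcp_rot: [179.9, 0.0, 87.0]
ft_force: [5.0, -1.1, -2.8]
finger_gap: 50.2
grip_force: 120.7
```

```bash
python3 go.py 465.3 105.8 215 115
```

```text
t 12.4 p [574.5  57.1 178.6] rpy [179.9   0.   87. ] F [ 5.  -1.1 -2.8] T [-0.2  -1.03  0.12] 50.206912023950466 120.71925954893231 J6 3.6
lin [0.043, -0.1115, -0.0367] rot [0.12, 0.05, -27.98]
```

Request:
servo_tool(fingers=[0.045,0.045,0.045,0.045,0.045,0.045,0.045,0.045,0.045], linear=[[0,0,-0.02],[0,0,-0.037],[0.01,-0.03,-0.037],[0.025,-0.07,-0.037],[0.035,-0.1,-0.037],[0.043,-0.11,-0.037],[0.043,-0.11,-0.037],[0.043,-0.11,-0.03],[0.043,-0.11,-0.025]], rotation=[[0,0,0],[0,0,0],[0,0,-8],[0,0,-16],[0,0,-24],[0,0,-28],[0,0,-28],[0,0,-28],[0,0,-28]])

```text
time: 13.3
tool_pos: [466.4, 105.9, 202.5]
tcp_rot: [-180.0, 0.0, 114.8]
ft_force: [-0.2, -0.1, -3.5]
finger_gap: 50.4
grip_force: 121.8
```

```bash
python3 go.py 465.3 105.8 177.5 115
```

```text
t 13.3 p [466.4 105.9 202.5] rpy [-180.     0.   114.8] F [-0.2 -0.1 -3.5] T [-0.01  0.01 -0.03] 50.361456087430795 121.79770038812421 J6 -18.1
lin [0.0004, -0.0011, 0.025] rot [-0.02, 0.01, -0.2]
```

Request:
servo_tool(fingers=[0.045,0.045,0.045,0.045,0.045,0.045], linear=[[0,-0.001,0.005],[0,-0.001,0.01],[0,-0.001,0.015],[0,-0.001,0.02],[0,-0.001,0.024],[0,-0.001,0.024]], rotation=[[0,0,0],[0,0,0],[0,0,0],[0,0,0],[0,0,0],[0,0,0]])

```text
time: 13.9
tool_pos: [465.3, 106.0, 178.7]
tcp_rot: [180.0, -0.0, 114.9]
ft_force: [2.7, 1.5, -5.1]
finger_gap: 50.5
grip_force: 121.9
```

```bash
python3 -c "
from go import *;show()"
```

```text
t 13.9 p [465.3 106.  178.7] rpy [180.   -0.  114.9] F [ 2.7  1.5 -5.1] T [ 0.19 -0.54  0.01] 50.49131731274338 121.94817587616853 J6 -18.2
```

Request:
servo_tool(fingers=[0.045,0.045,0.045], linear=[[0,0,0],[0,0,0],[0,0,0]], rotation=[[0,0,3],[0,0,3],[0,0,3]])

```text
time: 14.2
tool_pos: [465.4, 106.1, 179.2]
tcp_rot: [180.0, -0.0, 112.0]
ft_force: [4.3, 2.1, -8.1]
finger_gap: 50.1
grip_force: 121.4
```

```bash
python3 -c "
from go import *;show()"
```

```text
t 14.2 p [465.4 106.1 179.2] rpy [180.  -0. 112.] F [ 4.3  2.1 -8.1] T [ 0.48 -0.94  0.15] 50.12044200795852 121.36841511935927 J6 -15.3
```

Request:
servo_tool(fingers=[0.045,0.045,0.045], linear=[[0,0,0],[0,0,0],[0,0,0]], rotation=[[0,0,3],[0,0,3],[0,0,3]])

```text
time: 14.5
tool_pos: [465.3, 106.0, 179.2]
tcp_rot: [180.0, -0.0, 109.0]
ft_force: [4.5, 2.6, -7.7]
finger_gap: 50.3
grip_force: 121.2
```

```bash
python3 -c "
from go import *;show()"
```

```text
t 14.5 p [465.3 106.  179.2] rpy [180.  -0. 109.] F [ 4.5  2.6 -7.7] T [ 0.43 -1.01  0.25] 50.3201600273602 121.17995705804788 J6 -12.3
```

Request:
servo_tool(fingers=[0.045,0.045,0.045], linear=[[0,0,0],[0,0,0],[0,0,0]], rotation=[[0,0,3],[0,0,3],[0,0,3]])

```text
time: 14.8
tool_pos: [465.3, 106.0, 179.2]
tcp_rot: [180.0, 0.0, 106.0]
ft_force: [5.5, 3.4, -7.6]
finger_gap: 50.3
grip_force: 121.1
```

```bash
python3 -c "
from go import *;show()"
```

```text
t 14.8 p [465.3 106.  179.2] rpy [180.   0. 106.] F [ 5.5  3.4 -7.6] T [ 0.38 -1.    0.24] 50.270168793824816 121.14449998014607 J6 -9.4
```

Request:
servo_tool(fingers=[0.045,0.045,0.045,0.045,0.045,0.045,0.045], linear=[[0.001,0.001,0],[0.001,0.001,0],[0.001,0,0],[0.001,0,0],[0.001,0,0],[0.001,0,0],[0.001,0,0]], rotation=[[0,0,5],[0,0,10],[0,0,15],[0,0,20],[0,0,23],[0,0,23],[0,0,23]])

```text
time: 15.5
tool_pos: [464.8, 105.8, 179.2]
tcp_rot: [-180.0, 0.1, 83.0]
ft_force: [3.3, -5.1, -6.3]
finger_gap: 50.1
grip_force: 121.4
```

```bash
python3 -c "
from go import *;show()"
```

```text
t 15.5 p [464.8 105.8 179.2] rpy [-1.8e+02  1.0e-01  8.3e+01] F [ 3.3 -5.1 -6.3] T [-0.88 -0.65  0.21] 50.09527201909009 121.38748469646089 J6 13.7
```

Round one is done and the wrench is still on d, so round two starts there in the order d, b, a, c.

Request:
servo_tool(fingers=[0.045,0.045,0.045,0.045], linear=[[-0.001,0,0],[-0.001,0,0],[-0.001,0,0],[-0.001,0,0]], rotation=[[0,0,4],[0,0,8],[0,0,12],[0,0,12]])

```text
time: 15.9
tool_pos: [464.5, 105.4, 179.2]
tcp_rot: [-180.0, 0.1, 71.0]
ft_force: [1.9, -2.1, -6.1]
finger_gap: 50.2
grip_force: 121.5
```

```bash
python3 -c "
from go import *;show()"
```

```text
t 15.9 p [464.5 105.4 179.2] rpy [-1.8e+02  1.0e-01  7.1e+01] F [ 1.9 -2.1 -6.1] T [-0.43 -0.37  0.18] 50.170632541717794 121.51368915103376 J6 25.7
```

Request:
servo_tool(fingers=[0.045,0.045], linear=[[0,0,0],[0,0,0]], rotation=[[0,0,3],[0,0,3]])

```text
time: 16.1
tool_pos: [464.4, 105.4, 179.2]
tcp_rot: [-180.0, 0.1, 68.0]
ft_force: [0.3, -3.2, -4.9]
finger_gap: 50.2
grip_force: 121.6
```

```bash
python3 -c "
from go import *;show()"
```

```text
t 16.1 p [464.4 105.4 179.2] rpy [-1.8e+02  1.0e-01  6.8e+01] F [ 0.3 -3.2 -4.9] T [-0.73 -0.2   0.26] 50.1836695541387 121.56000294489786 J6 28.6
```

Request:
servo_tool(fingers=[0.045,0.045], linear=[[0,0,0],[0,0,0]], rotation=[[0,0,3],[0,0,3]])

```text
time: 16.3
tool_pos: [464.4, 105.5, 179.2]
tcp_rot: [-180.0, 0.1, 65.0]
ft_force: [-0.7, -3.8, -4.4]
finger_gap: 50.5
grip_force: 121.6
```

```bash
python3 -c "
from go import *;show()"
```

```text
t 16.3 p [464.4 105.5 179.2] rpy [-1.8e+02  1.0e-01  6.5e+01] F [-0.7 -3.8 -4.4] T [-0.78  0.1   0.28] 50.48276582780102 121.64986789226532 J6 31.6
```

Request:
servo_tool(fingers=[0.045,0.045], linear=[[0,0,0],[0,0,0]], rotation=[[0,0,3],[0,0,3]])

```text
time: 16.5
tool_pos: [464.3, 105.5, 179.2]
tcp_rot: [-180.0, 0.1, 62.0]
ft_force: [-1.9, -5.4, -4.7]
finger_gap: 50.3
grip_force: 121.7
```

```bash
python3 -c "
from go import *;show()"
```

```text
t 16.5 p [464.3 105.5 179.2] rpy [-1.8e+02  1.0e-01  6.2e+01] F [-1.9 -5.4 -4.7] T [-0.97  0.29  0.3 ] 50.34142124087862 121.73697455087677 J6 34.6
```

Request:
servo_tool(fingers=[0.045,0.045], linear=[[0,0,0],[0,0,0]], rotation=[[0,0,2],[0,0,2]])

```text
time: 16.7
tool_pos: [464.3, 105.5, 179.2]
tcp_rot: [-180.0, 0.1, 60.1]
ft_force: [-1.8, -3.2, -4.3]
finger_gap: 50.1
grip_force: 121.8
```

```bash
python3 -c "
from go import *;show()"
```

```text
t 16.7 p [464.3 105.5 179.2] rpy [-1.80e+02  1.00e-01  6.01e+01] F [-1.8 -3.2 -4.3] T [-1.    0.22  0.63] 50.06558723394154 121.78151954663917 J6 36.6
```

Request:
servo_tool(fingers=[0.045,0.045], linear=[[0,0,0],[0,0,0]], rotation=[[0,0,2],[0,0,2]])

```text
time: 16.9
tool_pos: [464.2, 105.5, 179.2]
tcp_rot: [-180.0, 0.1, 58.1]
ft_force: [-2.6, -6.4, -1.9]
finger_gap: 49.8
grip_force: 121.8
```

```bash
python3 -c "
from go import *;show()"
```

```text
t 16.9 p [464.2 105.5 179.2] rpy [-1.80e+02  1.00e-01  5.81e+01] F [-2.6 -6.4 -1.9] T [-1.18  0.5   0.73] 49.79218203051439 121.76002806751058 J6 38.6
```

Request:
servo_tool(fingers=[0.045,0.045], linear=[[0,0,0],[0,0,0]], rotation=[[0,0,1.5],[0,0,1.5]])

```text
time: 17.1
tool_pos: [464.2, 105.5, 179.3]
tcp_rot: [-180.0, 0.1, 56.6]
ft_force: [-4.5, -6.1, 0.1]
finger_gap: 50.1
grip_force: 122.1
```

```bash
python3 go.py 574 57.1 215 93
```

```text
t 17.1 p [464.2 105.5 179.3] rpy [-1.80e+02  1.00e-01  5.66e+01] F [-4.5 -6.1  0.1] T [-1.08  0.8   0.9 ] 50.139734619162255 122.14667342137545 J6 40.1
lin [0.02, 0.1183, -0.0358] rot [-0.06, 0.08, -36.39]
```

Request:
servo_tool(fingers=[0.045,0.045,0.045,0.045,0.045,0.045,0.045,0.045,0.045,0.045], linear=[[0,0,0],[0,0,-0.02],[0,0,-0.036],[0.006,0.035,-0.036],[0.013,0.075,-0.036],[0.018,0.105,-0.036],[0.02,0.119,-0.036],[0.02,0.119,-0.036],[0.02,0.119,-0.03],[0.02,0.119,-0.025]], rotation=[[0,0,-8],[0,0,-8],[0,0,-8],[0,0,-16],[0,0,-24],[0,0,-32],[0,0,-34.5],[0,0,-34.5],[0,0,-34.5],[0,0,-34.5]])

```text
time: 18.1
tool_pos: [574.2, 57.4, 203.8]
tcp_rot: [-180.0, -0.0, 90.9]
ft_force: [-0.2, 0.8, -3.5]
finger_gap: 50.2
grip_force: 122.0
```

```bash
python3 go.py 574 57.1 178 91
```

```text
t 18.1 p [574.2  57.4 203.8] rpy [-180.    -0.    90.9] F [-0.2  0.8 -3.5] T [0.   0.03 0.03] 50.19106096394728 122.00549272703938 J6 -0.3
lin [-0.0003, -0.0002, 0.0258] rot [-0.02, -0.03, -0.09]
```

Request:
servo_tool(fingers=[0.045,0.045,0.045,0.045,0.045,0.045], linear=[[0,0,0.005],[0,0,0.01],[0,0,0.015],[0,0,0.02],[0,0,0.025],[0,0,0.025]], rotation=[[0,0,0],[0,0,0],[0,0,0],[0,0,0],[0,0,0],[0,0,0]])

```text
time: 18.7
tool_pos: [574.6, 56.7, 178.3]
tcp_rot: [-179.9, -0.0, 90.9]
ft_force: [0.7, 0.5, -4.5]
finger_gap: 50.1
grip_force: 122.2
```

```bash
python3 -c "
from go import *;show()"
```

```text
t 18.7 p [574.6  56.7 178.3] rpy [-179.9   -0.    90.9] F [ 0.7  0.5 -4.5] T [ 0.11 -0.03 -0.  ] 50.11069131155572 122.17751930700615 J6 -0.3
```

Request:
servo_tool(fingers=[0.045,0.045,0.045], linear=[[0,0,0],[0,0,0],[0,0,0]], rotation=[[0,0,4],[0,0,8],[0,0,8]])

```text
time: 19.0
tool_pos: [574.6, 56.8, 178.9]
tcp_rot: [-180.0, -0.0, 82.8]
ft_force: [-0.5, 1.1, -5.5]
finger_gap: 50.1
grip_force: 121.6
```

```bash
python3 -c "
from go import *;show()"
```

```text
t 19.0 p [574.6  56.8 178.9] rpy [-180.    -0.    82.8] F [-0.5  1.1 -5.5] T [0.22 0.05 0.25] 50.08856575477491 121.57207791460678 J6 7.7
```

Request:
servo_tool(fingers=[0.045,0.045,0.045], linear=[[0,0,0],[0,0,0],[0,0,0]], rotation=[[0,0,4],[0,0,7],[0,0,7]])

```text
time: 19.3
tool_pos: [574.5, 56.7, 178.9]
tcp_rot: [-179.9, 0.0, 76.0]
ft_force: [-1.3, 0.9, -5.5]
finger_gap: 49.9
grip_force: 121.7
```

```bash
python3 -c "
from go import *;show()"
```

```text
t 19.3 p [574.5  56.7 178.9] rpy [-179.9    0.    76. ] F [-1.3  0.9 -5.5] T [0.12 0.29 0.24] 49.89356412861377 121.66250216541812 J6 14.6
```

Request:
servo_tool(fingers=[0.045,0.045], linear=[[0,0,0],[0,0,0]], rotation=[[0,0,3],[0,0,3]])

```text
time: 19.5
tool_pos: [574.4, 56.7, 178.9]
tcp_rot: [-179.9, 0.0, 73.0]
ft_force: [-2.3, 0.1, -4.9]
finger_gap: 50.1
grip_force: 121.7
```

```bash
python3 -c "
from go import *;show()"
```

```text
t 19.5 p [574.4  56.7 178.9] rpy [-179.9    0.    73. ] F [-2.3  0.1 -4.9] T [0.11 0.46 0.28] 50.097757634123816 121.69570233905688 J6 17.6
```

Request:
servo_tool(fingers=[0.045,0.045], linear=[[0,0,0],[0,0,0]], rotation=[[0,0,3],[0,0,3]])

```text
time: 19.7
tool_pos: [574.4, 56.7, 178.9]
tcp_rot: [-179.9, 0.0, 70.0]
ft_force: [-4.3, 0.6, -5.3]
finger_gap: 50.3
grip_force: 121.7
```

```bash
python3 -c "
from go import *;show()"
```

```text
t 19.7 p [574.4  56.7 178.9] rpy [-179.9    0.    70. ] F [-4.3  0.6 -5.3] T [0.12 0.69 0.25] 50.29788234320544 121.73303342540748 J6 20.5
```

Request:
servo_tool(fingers=[0.045,0.045], linear=[[0,0,0],[0,0,0]], rotation=[[0,0,3],[0,0,3]])

```text
time: 19.9
tool_pos: [574.3, 56.7, 178.9]
tcp_rot: [-179.9, 0.0, 67.0]
ft_force: [-3.9, -0.9, -4.8]
finger_gap: 50.1
grip_force: 121.8
```

```bash
python3 -c "
from go import *;show()"
```

```text
t 19.9 p [574.3  56.7 178.9] rpy [-179.9    0.    67. ] F [-3.9 -0.9 -4.8] T [0.08 0.93 0.29] 50.13709661320659 121.76938826101832 J6 23.5
```

Still running freely; continue, with a little lateral relief.

Request:
servo_tool(fingers=[0.045,0.045], linear=[[0,-0.0005,0],[0,-0.0005,0]], rotation=[[0,0,2.5],[0,0,2.5]])

```text
time: 20.1
tool_pos: [574.1, 56.7, 178.9]
tcp_rot: [-180.0, 0.0, 64.5]
ft_force: [-3.2, -1.7, -8.1]
finger_gap: 49.9
grip_force: 121.6
```

```bash
python3 -c "
from go import *;show()"
```

```text
t 20.1 p [574.1  56.7 178.9] rpy [-180.     0.    64.5] F [-3.2 -1.7 -8.1] T [-0.13  0.64  0.51] 49.903579109128955 121.56125307432376 J6 26.0
```

Request:
servo_tool(fingers=[0.045,0.045], linear=[[0,0,0],[0,0,0]], rotation=[[0,0,2],[0,0,2]])

```text
time: 20.3
tool_pos: [574.1, 56.7, 179.0]
tcp_rot: [-180.0, 0.0, 62.5]
ft_force: [-3.1, -0.4, -6.3]
finger_gap: 50.3
grip_force: 121.5
```

```bash
python3 -c "
from go import *;show()"
```

```text
t 20.3 p [574.1  56.7 179. ] rpy [-180.     0.    62.5] F [-3.1 -0.4 -6.3] T [-0.21  0.67  0.66] 50.31475922450219 121.49840619997121 J6 28.0
```

Request:
servo_tool(fingers=[0.045,0.045], linear=[[0,0,0],[0,0,0]], rotation=[[0,0,2],[0,0,2]])

```text
time: 20.5
tool_pos: [574.1, 56.8, 179.1]
tcp_rot: [-180.0, 0.0, 60.5]
ft_force: [-3.6, -0.9, -7.1]
finger_gap: 50.0
grip_force: 121.5
```

```bash
python3 -c "
from go import *;show()"
```

```text
t 20.5 p [574.1  56.8 179.1] rpy [-180.     0.    60.5] F [-3.6 -0.9 -7.1] T [-0.17  0.89  0.74] 50.01981644959654 121.45426154485904 J6 30.1
```

Request:
servo_tool(fingers=[0.045,0.045], linear=[[0,0,0],[0,0,0]], rotation=[[0,0,1.5],[0,0,1.5]])

```text
time: 20.7
tool_pos: [574.1, 56.8, 179.1]
tcp_rot: [-180.0, 0.0, 58.9]
ft_force: [-5.1, -1.7, -5.6]
finger_gap: 50.1
grip_force: 121.5
```

```bash
python3 go.py 543.3 136.2 215 87
```

```text
t 20.7 p [574.1  56.8 179.1] rpy [-180.     0.    58.9] F [-5.1 -1.7 -5.6] T [-0.25  1.17  0.59] 50.1038714146318 121.52734786388464 J6 31.7
lin [0.052, -0.0674, -0.0359] rot [-0.05, 0.03, -28.12]
```

Request:
servo_tool(fingers=[0.045], linear=[[0,0,0]], rotation=[[0,0,0]])

```text
time: 20.8
tool_pos: [574.1, 56.8, 179.0]
tcp_rot: [-180.0, 0.0, 58.9]
ft_force: [-4.9, -1.7, -6.5]
finger_gap: 50.3
grip_force: 121.6
```

```bash
python3 -c "
from go import *;show()"
```

```text
t 20.8 p [574.1  56.8 179. ] rpy [-180.     0.    58.9] F [-4.9 -1.7 -6.5] T [-0.32  1.18  0.65] 50.29493536099808 121.55538011225872 J6 31.7
```

Request:
servo_tool(fingers=[0.045,0.045,0.045], linear=[[0,-0.0005,0],[0,-0.0005,0],[0,-0.0005,0]], rotation=[[0,0,1],[0,0,1],[0,0,1]])

```text
time: 21.1
tool_pos: [574.0, 56.8, 179.0]
tcp_rot: [180.0, 0.0, 57.9]
ft_force: [-3.0, -3.6, -8.5]
finger_gap: 50.4
grip_force: 121.3
```

```bash
python3 -c "
from go import *;show()"
```

```text
t 21.1 p [574.   56.8 179. ] rpy [180.    0.   57.9] F [-3.  -3.6 -8.5] T [-0.82  0.83  1.04] 50.39381666018398 121.29626444075257 J6 32.7
```

Request:
servo_tool(fingers=[0.045,0.045,0.045,0.045,0.045,0.045,0.045,0.045,0.045], linear=[[0,0,0],[0,0,-0.02],[0,0,-0.036],[0.02,-0.03,-0.036],[0.04,-0.055,-0.036],[0.051,-0.068,-0.036],[0.051,-0.068,-0.036],[0.051,-0.068,-0.03],[0.051,-0.068,-0.025]], rotation=[[0,0,-8],[0,0,-8],[0,0,-8],[0,0,-16],[0,0,-24],[0,0,-29],[0,0,-29],[0,0,-29],[0,0,-29]])

```text
time: 22.0
tool_pos: [544.4, 135.9, 204.7]
tcp_rot: [179.9, -0.0, 86.7]
ft_force: [0.3, -0.3, -2.4]
finger_gap: 50.1
grip_force: 122.0
```

```bash
python3 go.py 543.3 136.2 178.5 87
```

```text
t 22.0 p [544.4 135.9 204.7] rpy [179.9  -0.   86.7] F [ 0.3 -0.3 -2.4] T [0.03 0.02 0.03] 50.13075277458144 122.04252288909629 J6 12.1
lin [0.0002, -0.0012, 0.0262] rot [0.11, -0.02, -0.26]
```

Request:
servo_tool(fingers=[0.045,0.045,0.045,0.045,0.045,0.045], linear=[[0,-0.001,0.005],[0,-0.001,0.01],[0,-0.001,0.015],[0,-0.001,0.02],[0,-0.001,0.026],[0,-0.001,0.026]], rotation=[[0,0,0],[0,0,0],[0,0,0],[0,0,0],[0,0,0],[0,0,0]])

```text
time: 22.6
tool_pos: [543.2, 136.4, 177.8]
tcp_rot: [179.9, 0.0, 86.9]
ft_force: [6.5, -0.3, -5.9]
finger_gap: 50.3
grip_force: 121.7
```

```bash
python3 -c "
from go import *;show()"
```

```text
t 22.6 p [543.2 136.4 177.8] rpy [179.9   0.   86.9] F [ 6.5 -0.3 -5.9] T [-0.07 -1.25  0.03] 50.34520680900081 121.68107785808388 J6 12.0
```

Request:
servo_tool(fingers=[0.045,0.045,0.045], linear=[[0,0,0],[0,0,0],[0,0,0]], rotation=[[0,0,4],[0,0,9],[0,0,9]])

```text
time: 22.9
tool_pos: [543.5, 136.1, 178.1]
tcp_rot: [179.9, 0.0, 77.7]
ft_force: [7.4, -0.7, -6.2]
finger_gap: 50.2
grip_force: 121.6
```

```bash
python3 -c "
from go import *;show()"
```

```text
t 22.9 p [543.5 136.1 178.1] rpy [179.9   0.   77.7] F [ 7.4 -0.7 -6.2] T [-0.27 -1.41  0.21] 50.16884539857027 121.56166043831035 J6 21.2
```

Request:
servo_tool(fingers=[0.045,0.045,0.045], linear=[[0,0,0],[0,0,0],[0,0,0]], rotation=[[0,0,4],[0,0,7],[0,0,7]])

```text
time: 23.2
tool_pos: [543.3, 136.0, 178.0]
tcp_rot: [179.9, 0.0, 70.8]
ft_force: [4.8, -2.5, -5.1]
finger_gap: 50.2
grip_force: 121.7
```

```bash
python3 -c "
from go import *;show()"
```

```text
t 23.2 p [543.3 136.  178. ] rpy [179.9   0.   70.8] F [ 4.8 -2.5 -5.1] T [-0.49 -1.16  0.27] 50.16109992614262 121.69588171527721 J6 28.1
```

Request:
servo_tool(fingers=[0.045,0.045], linear=[[0,0.0007,0],[0,0.0007,0]], rotation=[[0,0,3],[0,0,3]])

```text
time: 23.4
tool_pos: [543.4, 136.0, 178.0]
tcp_rot: [180.0, 0.0, 67.8]
ft_force: [3.1, -1.1, -3.7]
finger_gap: 50.0
grip_force: 122.0
```

```bash
python3 -c "
from go import *;show()"
```

```text
t 23.4 p [543.4 136.  178. ] rpy [180.    0.   67.8] F [ 3.1 -1.1 -3.7] T [-0.45 -0.62  0.22] 49.958859134986454 122.00086976517923 J6 31.0
```

Request:
servo_tool(fingers=[0.045,0.045], linear=[[0,0,0],[0,0,0]], rotation=[[0,0,3],[0,0,3]])

```text
time: 23.6
tool_pos: [543.3, 136.0, 178.0]
tcp_rot: [180.0, 0.0, 64.9]
ft_force: [3.0, -2.7, -4.2]
finger_gap: 50.4
grip_force: 121.9
```

```bash
python3 -c "
from go import *;show()"
```

```text
t 23.6 p [543.3 136.  178. ] rpy [180.    0.   64.9] F [ 3.  -2.7 -4.2] T [-0.56 -0.74  0.21] 50.41787671733818 121.93072101683356 J6 33.9
```

Request:
servo_tool(fingers=[0.045,0.045], linear=[[0,0,0],[0,0,0]], rotation=[[0,0,3],[0,0,3]])

```text
time: 23.8
tool_pos: [543.2, 135.9, 178.0]
tcp_rot: [180.0, 0.0, 61.9]
ft_force: [2.3, -3.6, -3.9]
finger_gap: 50.1
grip_force: 121.9
```

```bash
python3 -c "
from go import *;show()"
```

```text
t 23.8 p [543.2 135.9 178. ] rpy [180.    0.   61.9] F [ 2.3 -3.6 -3.9] T [-0.72 -0.63  0.23] 50.148432392723336 121.87894890317693 J6 36.9
```

Request:
servo_tool(fingers=[0.045,0.045], linear=[[0,0,0],[0,0,0]], rotation=[[0,0,3],[0,0,3]])

```text
time: 24.0
tool_pos: [543.2, 136.0, 178.0]
tcp_rot: [180.0, 0.0, 59.0]
ft_force: [2.8, -3.5, -4.3]
finger_gap: 50.4
grip_force: 121.8
```

```bash
python3 -c "
from go import *;show()"
```

```text
t 24.0 p [543.2 136.  178. ] rpy [180.   0.  59.] F [ 2.8 -3.5 -4.3] T [-0.73 -0.63  0.33] 50.43393308873419 121.79978956351988 J6 39.9
```

Request:
servo_tool(fingers=[0.045,0.045], linear=[[0,0,0],[0,0,0]], rotation=[[0,0,2.5],[0,0,2.5]])

```text
time: 24.2
tool_pos: [543.0, 135.9, 178.0]
tcp_rot: [180.0, 0.1, 56.5]
ft_force: [1.6, -4.9, -3.9]
finger_gap: 50.6
grip_force: 121.8
```

```bash
python3 -c "
from go import *;show()"
```

```text
t 24.2 p [543.  135.9 178. ] rpy [1.80e+02 1.00e-01 5.65e+01] F [ 1.6 -4.9 -3.9] T [-1.05 -0.52  0.92] 50.56423477537621 121.77575867681298 J6 42.3
```

Request:
servo_tool(fingers=[0.045,0.045], linear=[[0,0,0],[0,0,0]], rotation=[[0,0,2],[0,0,2]])

```text
time: 24.4
tool_pos: [543.2, 136.1, 178.8]
tcp_rot: [180.0, 0.0, 54.5]
ft_force: [-1.4, -4.7, 3.2]
finger_gap: 50.1
grip_force: 122.6
```

```bash
python3 -c "
from go import *;show()"
```

```text
t 24.4 p [543.2 136.1 178.8] rpy [180.    0.   54.5] F [-1.4 -4.7  3.2] T [-0.97  0.27  1.02] 50.09892416025259 122.634664705256 J6 44.3
```

Request:
servo_tool(fingers=[0.045,0.045,0.045,0.045,0.045,0.045,0.045,0.045,0.045,0.045], linear=[[0,0,0],[0,0,-0.02],[0,0,-0.037],[-0.035,0.007,-0.037],[-0.075,0.016,-0.037],[-0.105,0.022,-0.037],[-0.117,0.024,-0.037],[-0.117,0.024,-0.037],[-0.117,0.024,-0.03],[-0.117,0.024,-0.025]], rotation=[[0,0,-8],[0,0,-8],[0,0,-8],[0,0,-16],[0,0,-24],[0,0,-32],[0,0,-32.5],[0,0,-32.5],[0,0,-32.5],[0,0,-32.5]])

```text
time: 25.4
tool_pos: [494.6, 28.2, 202.5]
tcp_rot: [-180.0, -0.0, 86.9]
ft_force: [0.7, 0.3, -3.2]
finger_gap: 50.2
grip_force: 122.1
```

```bash
python3 go.py 494.8 26.4 177.5 87
```

```text
t 25.4 p [494.6  28.2 202.5] rpy [-180.    -0.    86.9] F [ 0.7  0.3 -3.2] T [0.01 0.02 0.03] 50.20471523732142 122.05067571136169 J6 0.4
lin [-0.0018, 0.0003, 0.025] rot [-0.02, -0.05, -0.06]
```

Request:
servo_tool(fingers=[0.045,0.045,0.045,0.045,0.045,0.045], linear=[[-0.001,0,0.005],[-0.0015,0,0.01],[-0.0015,0,0.015],[-0.0015,0,0.02],[-0.0015,0,0.024],[-0.0015,0,0.024]], rotation=[[0,0,0],[0,0,0],[0,0,0],[0,0,0],[0,0,0],[0,0,0]])

```text
time: 26.0
tool_pos: [494.8, 25.8, 178.8]
tcp_rot: [180.0, -0.0, 86.9]
ft_force: [4.9, 0.0, -6.6]
finger_gap: 50.3
grip_force: 121.8
```

```bash
python3 -c "
from go import *;show()"
```

```text
t 26.0 p [494.8  25.8 178.8] rpy [180.   -0.   86.9] F [ 4.9  0.  -6.6] T [ 0.15 -1.    0.03] 50.30132868251503 121.83299247175455 J6 0.2
```

Request:
servo_tool(fingers=[0.045,0.045,0.045], linear=[[0,0,0],[0,0,0],[0,0,0]], rotation=[[0,0,4],[0,0,9],[0,0,9]])

```text
time: 26.3
tool_pos: [495.0, 26.0, 179.2]
tcp_rot: [179.9, -0.0, 77.7]
ft_force: [5.5, 0.9, -6.6]
finger_gap: 49.9
grip_force: 121.4
```

```bash
python3 -c "
from go import *;show()"
```

```text
t 26.3 p [495.   26.  179.2] rpy [179.9  -0.   77.7] F [ 5.5  0.9 -6.6] T [ 0.36 -1.12  0.24] 49.88479893237583 121.4258978725411 J6 9.3
```

Request:
servo_tool(fingers=[0.045,0.045,0.045], linear=[[0,0,0],[0,0,0],[0,0,0]], rotation=[[0,0,4],[0,0,6],[0,0,6]])

```text
time: 26.6
tool_pos: [494.9, 26.0, 179.2]
tcp_rot: [180.0, -0.0, 71.9]
ft_force: [5.2, 1.0, -6.7]
finger_gap: 50.5
grip_force: 121.4
```

```bash
python3 -c "
from go import *;show()"
```

```text
t 26.6 p [494.9  26.  179.2] rpy [180.   -0.   71.9] F [ 5.2  1.  -6.7] T [ 0.33 -1.14  0.22] 50.53913062875368 121.39966951799579 J6 15.2
```

Request:
servo_tool(fingers=[0.045,0.045], linear=[[0,0.001,0],[0,0.001,0]], rotation=[[0,0,3],[0,0,3]])

```text
time: 26.8
tool_pos: [495.0, 25.8, 179.1]
tcp_rot: [-179.9, -0.0, 68.9]
ft_force: [-0.6, 2.7, -2.3]
finger_gap: 50.4
grip_force: 122.0
```

```bash
python3 -c "
from go import *;show()"
```

```text
t 26.8 p [495.   25.8 179.1] rpy [-179.9   -0.    68.9] F [-0.6  2.7 -2.3] T [ 0.6  -0.08  0.24] 50.43788255527515 122.01641255873255 J6 18.1
```

Request:
servo_tool(fingers=[0.045,0.045], linear=[[0,0,0],[0,0,0]], rotation=[[0,0,3],[0,0,3]])

```text
time: 27.0
tool_pos: [495.0, 25.8, 179.1]
tcp_rot: [-179.9, -0.0, 65.9]
ft_force: [-0.9, 3.3, -3.7]
finger_gap: 50.3
grip_force: 122.1
```

```bash
python3 -c "
from go import *;show()"
```

```text
t 27.0 p [495.   25.8 179.1] rpy [-179.9   -0.    65.9] F [-0.9  3.3 -3.7] T [0.69 0.17 0.28] 50.315738002910166 122.09994358825497 J6 21.1
```

Request:
servo_tool(fingers=[0.045,0.045], linear=[[0,0,0],[0,0,0]], rotation=[[0,0,3],[0,0,3]])

```text
time: 27.2
tool_pos: [494.9, 25.7, 179.1]
tcp_rot: [-179.9, 0.0, 63.0]
ft_force: [-2.6, 4.0, -2.3]
finger_gap: 50.5
grip_force: 122.2
```

```bash
python3 -c "
from go import *;show()"
```

```text
t 27.2 p [494.9  25.7 179.1] rpy [-179.9    0.    63. ] F [-2.6  4.  -2.3] T [0.73 0.5  0.24] 50.47379139099296 122.18818676657975 J6 24.0
```

Request:
servo_tool(fingers=[0.045,0.045], linear=[[0.0005,0,0],[0.0005,0,0]], rotation=[[0,0,3],[0,0,3]])

```text
time: 27.4
tool_pos: [495.0, 25.9, 179.0]
tcp_rot: [-179.9, 0.1, 60.0]
ft_force: [-3.8, 3.1, -2.1]
finger_gap: 50.1
grip_force: 122.3
```

```bash
python3 -c "
from go import *;show()"
```

```text
t 27.4 p [495.   25.9 179. ] rpy [-1.799e+02  1.000e-01  6.000e+01] F [-3.8  3.1 -2.1] T [0.52 0.85 0.23] 50.06376586885737 122.32151188189164 J6 27.1
```

Request:
servo_tool(fingers=[0.045,0.045], linear=[[0,0,0],[0,0,0]], rotation=[[0,0,2.5],[0,0,2.5]])

```text
time: 27.6
tool_pos: [494.9, 25.9, 179.0]
tcp_rot: [-179.9, 0.1, 57.6]
ft_force: [-4.5, 1.9, -0.6]
finger_gap: 50.1
grip_force: 122.3
```

```bash
python3 -c "
from go import *;show()"
```

```text
t 27.6 p [494.9  25.9 179. ] rpy [-1.799e+02  1.000e-01  5.760e+01] F [-4.5  1.9 -0.6] T [0.39 0.98 1.12] 50.14977649667582 122.2740542376414 J6 29.5
```

Request:
servo_tool(fingers=[0.045,0.045], linear=[[0,0,0],[0,0,0]], rotation=[[0,0,2],[0,0,2]])

```text
time: 27.8
tool_pos: [494.8, 25.9, 179.0]
tcp_rot: [-179.9, 0.1, 55.6]
ft_force: [-6.7, 2.5, 1.8]
finger_gap: 50.2
grip_force: 123.0
```

```bash
python3 -c "
from go import *;show()"
```

```text
t 27.8 p [494.8  25.9 179. ] rpy [-1.799e+02  1.000e-01  5.560e+01] F [-6.7  2.5  1.8] T [0.5  1.53 1.1 ] 50.15324426129244 122.99104708945379 J6 31.5
```

All four nuts have come up solid at about 0.9–1.1 N m. Next: unwind, lift, and return to the stand.

Request:
servo_tool(fingers=[0.045,0.045,0.045,0.045,0.045,0.045,0.045,0.045,0.045,0.045], linear=[[0,0,0],[0,0,-0.02],[0,0,-0.037],[-0.035,0.023,-0.037],[-0.075,0.049,-0.037],[-0.115,0.076,-0.037],[-0.155,0.102,-0.037],[-0.195,0.128,-0.037],[-0.219,0.144,-0.037],[-0.219,0.144,-0.037]], rotation=[[0,0,-8],[0,0,-8],[0,0,-8],[0,0,-10],[0,0,-12],[0,0,-14],[0,0,-16.4],[0,0,-16.4],[0,0,-16.4],[0,0,-16.4]])

```text
time: 28.8
tool_pos: [489.1, -240.7, 216.4]
tcp_rot: [179.9, 0.1, 71.7]
ft_force: [-0.2, 1.3, -2.8]
finger_gap: 50.5
grip_force: 122.4
```

Request:
servo_tool(fingers=[0.045,0.045,0.045], linear=[[0,0,0.05],[0,0,0.09],[0,0,0.09]], rotation=[[0,0,0],[0,0,0],[0,0,0]])

```text
time: 29.1
tool_pos: [485.5, -233.4, 119.6]
tcp_rot: [-179.3, -0.1, 71.9]
ft_force: [-1.6, 1.2, -4.5]
finger_gap: 50.2
grip_force: 122.1
```

```bash
python3 go.py 490 -236.3 74 72;python3 -c "
from h import *
s=snap('scene','x.png');f=cv2.imread('pics/x.png')[150:300,130:330];cv2.imwrite('pics/g3.png',cv2.resize(f,None,fx=3.8,fy=3.8,interpolation=cv2.INTER_CUBIC))
p=np.array(r.sense()['tool_pos']);print(proj(s,p-[0,0,60]))"
```

```text
t 29.1 p [ 485.5 -233.4  119.6] rpy [-1.793e+02 -1.000e-01  7.190e+01] F [-1.6  1.2 -4.5] T [0.05 0.15 0.02] 50.21063135219581 122.13686097878963 J6 -13.0
lin [-0.0014, 0.0057, 0.0456] rot [-0.66, -0.14, -0.1]
(np.float64(217.57572510427036), np.float64(245.87099889038308))
```

View pics/g3.png

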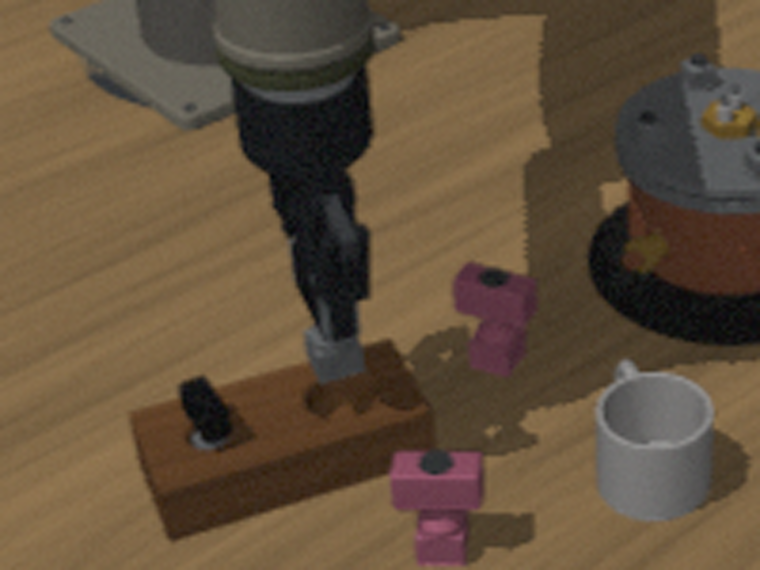

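The wrench hangs just above its hole. I'll let it settle and centre it before lowering.

Request:
servo_tool(fingers=[0.045,0.045,0.045], linear=[[0,0,0],[0,0,0],[0,0,0]], rotation=[[0,0,0],[0,0,0],[0,0,0]])

```text
time: 29.45
tool_pos: [491.4, -236.9, 129.1]
tcp_rot: [179.8, 0.1, 71.8]
ft_force: [-1.1, -1.1, -3.0]
finger_gap: 50.6
grip_force: 122.1
```

```bash
python3 go.py 490 -236.3 74 72
```

```text
t 29.45 p [ 491.4 -236.9  129.1] rpy [1.798e+02 1.000e-01 7.180e+01] F [-1.1 -1.1 -3. ] T [-0.02 -0.02  0.02] 50.588173048843046 122.13934103376232 J6 -12.9
lin [0.0002, -0.0017, 0.0551] rot [0.25, 0.06, -0.19]
```

Request:
servo_tool(fingers=[0.045,0.045,0.045,0.045,0.045,0.045,0.045], linear=[[0,-0.001,0.01],[0,-0.001,0.02],[0,-0.001,0.028],[0,-0.001,0.036],[0,-0.001,0.044],[0,-0.001,0.05],[0,-0.001,0.05]], rotation=[[0,0,0],[0,0,0],[0,0,0],[0,0,0],[0,0,0],[0,0,0],[0,0,0]])

```text
time: 30.15
tool_pos: [488.0, -235.5, 74.9]
tcp_rot: [-179.9, -0.0, 71.8]
ft_force: [0.1, 0.4, -3.5]
finger_gap: 50.3
grip_force: 122.2
```

```bash
python3 go.py 490 -236.3 72 72
```

```text
t 30.15 p [ 488.  -235.5   74.9] rpy [-179.9   -0.    71.8] F [ 0.1  0.4 -3.5] T [-0.01  0.02  0.04] 50.325421217731915 122.24886661861092 J6 -13.0
lin [-0.0002, 0.0021, 0.0029] rot [-0.12, -0.03, -0.23]
```

Request:
servo_tool(fingers=[0.045,0.045,0.045,0.045,0.045], linear=[[-0.0005,0.001,0.001],[-0.0005,0.0015,0.002],[-0.0005,0.0015,0.003],[-0.0005,0.0015,0.003],[-0.0005,0.0015,0.003]], rotation=[[0,0,0],[0,0,0],[0,0,0],[0,0,0],[0,0,0]])

```text
time: 30.65
tool_pos: [490.2, -236.9, 73.5]
tcp_rot: [180.0, 0.0, 71.8]
ft_force: [-0.1, 0.3, -4.0]
finger_gap: 50.2
grip_force: 122.2
```

```bash
python3 go.py 490 -236.3 72 72
```

```text
t 30.65 p [ 490.2 -236.9   73.5] rpy [180.    0.   71.8] F [-0.1  0.3 -4. ] T [-0.01  0.04 -0.01] 50.22067407255623 122.24748008069582 J6 -13.0
lin [0.0005, -0.0004, 0.0015] rot [0.01, 0.0, -0.22]
```

Request:
servo_tool(fingers=[0.045,0.045,0.045,0.045,0.045], linear=[[0.0005,0,0.001],[0.0005,0,0.002],[0.0005,0,0.003],[0.0005,0,0.003],[0.0005,0,0.003]], rotation=[[0,0,0],[0,0,0],[0,0,0],[0,0,0],[0,0,0]])

```text
time: 31.15
tool_pos: [490.5, -236.5, 71.7]
tcp_rot: [180.0, 0.0, 71.8]
ft_force: [-4.6, 3.9, 10.6]
finger_gap: 50.1
grip_force: 124.4
```

```bash
python3 go.py 490 -236.3 72 72
```

```text
t 31.15 p [ 490.5 -236.5   71.7] rpy [180.    0.   71.8] F [-4.6  3.9 10.6] T [ 0.56  0.98 -0.01] 50.05959765235492 124.3537854636088 J6 -12.9
lin [0.0, -0.0005, -0.0003] rot [0.02, 0.01, -0.21]
```

On the floor. I'll ease off 1 mm and open.

Request:
servo_tool(fingers=[0.045,0.06,0.075,0.085,0.085,0.085,0.085,0.085], linear=[[0.0005,-0.0005,-0.001],[0.0005,-0.0005,-0.001],[0.0005,-0.0005,-0.001],[0.0005,-0.0005,-0.001],[0.0005,-0.0005,-0.001],[0.0005,-0.0005,-0.001],[0.0005,-0.0005,-0.001],[0.0005,-0.0005,-0.001]], rotation=[[0,0,0],[0,0,0],[0,0,0],[0,0,0],[0,0,0],[0,0,0],[0,0,0],[0,0,0]])

```text
time: 31.95
tool_pos: [489.9, -235.7, 71.3]
tcp_rot: [-180.0, -0.0, 71.8]
ft_force: [-0.1, -0.2, 0.6]
finger_gap: 84.7
grip_force: 0.0
```

Request:
servo_tool(fingers=[0.085,0.085,0.085,0.085,0.085,0.085,0.085,0.085,0.085,0.085], linear=[[0,0,-0.02],[0,0,-0.05],[0,0,-0.09],[0,0,-0.13],[-0.05,0,-0.15],[-0.1,0,-0.15],[-0.15,0,-0.15],[-0.2,0,-0.15],[-0.2,0,-0.15],[-0.2,0,-0.15]], rotation=[[0,0,0],[0,0,0],[0,0,0],[0,0,0],[0,0,0],[0,0,0],[0,0,0],[0,0,0],[0,0,0],[0,0,0]])

```text
time: 32.95
tool_pos: [426.5, -426.9, 220.9]
tcp_rot: [-180.0, -0.0, 71.6]
ft_force: [0.2, -0.4, 0.7]
finger_gap: 85.1
grip_force: 0.0
```

```bash
python3 - <<'E'
from h import *
from go import show
show()
f=snap('top')['frame'][:,:,::-1];g=snap('scene')['frame'][:,:,::-1]
a=cv2.resize(f[195:265,390:475],(400,330),interpolation=cv2.INTER_CUBIC);b=cv2.resize(g[150:290,150:320],(400,330),interpolation=cv2.INTER_CUBIC)
cv2.imwrite('pics/end.png',np.clip(np.hstack([a,b])*1.5,0,255).astype(np.uint8))
E
```

```text
t 32.95 p [ 426.5 -426.9  220.9] rpy [-180.    -0.    71.6] F [ 0.2 -0.4  0.7] T [-0.03 -0.01  0.  ] 85.08452716069584 0.0 J6 -31.5
```

View pics/end.png

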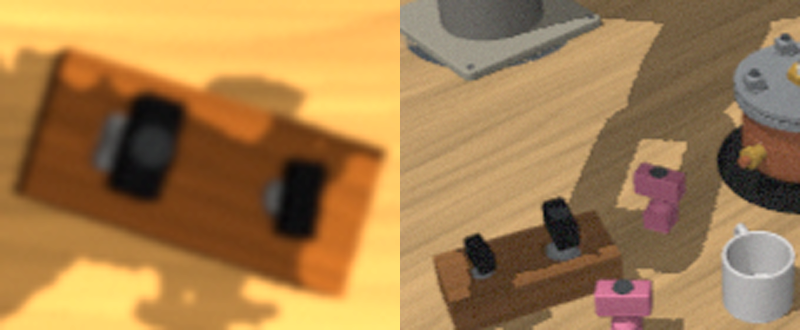

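The large wrench stands upright in its hole, with its top disc at top-view pixel (422,226) as at the start. Nothing else has moved.

```bash
python3 -c "
from bench import r
print(r.hand_in())"
```

```text
the job is handed in; nothing more can be done
None
```

The job is handed in: all four nuts were tightened in two cross-order rounds until they came up solid (last wrist readings about 0.9–1.1 N m), and the large wrench stands back upright in its hole; the hand-in call returned no verdict.

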